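# Rewind and stop the tape, pile up the cassettes, go over to radio

## Task

Put the music away: rewind the tape in the deck by pressing the wind key (third from the left) fully down so the play key pops up, let it run for about three seconds, press the stop key (the wide one) so the wind key pops up, and only then take the cassette out of the bay. Stack it and every loose cassette flat in one square pile on the pale wooden stand, edges flush with the stand. When the pile is complete, press the radio key (right end of the row) fully down so that it alone stays down, and leave the candle tin where it is.

Things in the scene. Friction and masses are not known exactly. Their poses are not given: they have to be found in the camera images.
- deck: Fixed tape deck, 200 mm deep (x, away from the robot), 284 mm wide (y, to the robot's left), top 60 mm above the table; origin at the centre of its underside. Four grey piano keys 3 mm apart along its robot-side edge, tape bay on top behind them. One key is always down: pushing another fully down (10 mm, about 4 N, it stays where it is left) pops that one up.
- bay (a point): Centre of the tape bay, at the height a tape rests on (60 mm above the table): 30 mm from the deck's origin along deck +x. Open above and on its two long sides; two stops 5 mm high touch only the cassette's short ends. The cassette in it lies with its length along deck y.
- key_stop_top (a point): Stop key, the wide one at the left end as the robot sees it (deck +y); flat top, 48 mm (deck x) by 60 mm (deck y); centred 66 mm toward the robot from the deck's origin and 58.5 mm toward deck +y. This point is the middle of the key's top face, which is 72 mm above the table with the key up and 62 mm with it down.
- key_play_top (a point): Play key, the narrow one next to the stop key; it is down at the start; flat top, 48 mm (deck x) by 36 mm (deck y); centred 66 mm toward the robot from the deck's origin and 7.5 mm toward deck +y. This point is the middle of the key's top face, which is 72 mm above the table with the key up and 62 mm with it down.
- key_wind_top (a point): Wind key, the third from the left; flat top, 48 mm (deck x) by 36 mm (deck y); centred 66 mm toward the robot from the deck's origin and 31.5 mm toward deck -y. This point is the middle of the key's top face, which is 72 mm above the table with the key up and 62 mm with it down.
- key_radio_top (a point): Radio key, at the right end of the row (deck -y); flat top, 48 mm (deck x) by 36 mm (deck y); centred 66 mm toward the robot from the deck's origin and 70.5 mm toward deck -y. This point is the middle of the key's top face, which is 72 mm above the table with the key up and 62 mm with it down.
- key_stop (a joint): How far the stop key is down: 0 m up, 0.010 m fully down.
- key_play (a joint): How far the play key is down: 0 m up, 0.010 m fully down.
- key_wind (a joint): How far the wind key is down: 0 m up, 0.010 m fully down.
- key_radio (a joint): How far the radio key is down: 0 m up, 0.010 m fully down.
- tape0: The cassette that lies in the deck's bay at the start: black audio cassette, 100 x 64 x 12 mm, 50 g; origin at its centre, x along its 100 mm length, y along its 64 mm width, z its thickness; lying flat.
- tape1: Loose black audio cassette, 100 x 64 x 12 mm, 50 g; origin at its centre, x along its 100 mm length, y along its 64 mm width, z its thickness; starts lying flat on the table, its length roughly away from the robot. May be absent.
- tape2: Loose black audio cassette, 100 x 64 x 12 mm, 50 g; origin at its centre, x along its 100 mm length, y along its 64 mm width, z its thickness; starts lying flat on the table, its length roughly away from the robot. May be absent.
- tape3: Loose black audio cassette, 100 x 64 x 12 mm, 50 g; origin at its centre, x along its 100 mm length, y along its 64 mm width, z its thickness; starts lying flat on the table, its length roughly away from the robot. May be absent.
- tape4: Loose black audio cassette, 100 x 64 x 12 mm, 50 g; origin at its centre, x along its 100 mm length, y along its 64 mm width, z its thickness; starts lying flat on the table, its length roughly away from the robot. May be absent.
- tape5: Loose black audio cassette, 100 x 64 x 12 mm, 50 g; origin at its centre, x along its 100 mm length, y along its 64 mm width, z its thickness; starts lying flat on the table, its length roughly away from the robot. May be absent.
- stand: Pale wooden block, fixed to the table, on which the cassettes are piled: same outline as a cassette, 100 (x) x 64 (y) x 16 mm high; origin at the centre of its underside, z up.
- stand_top (a point): Centre of the stand's top face, 16 mm above the table.
- tin: Bystander: closed round metal candle tin, 60 mm across, 48 mm high, 280 g, somewhere among the cassettes; origin at the centre of its underside.
Not all that is in view belongs to the job. What is shaped like the tape0 but green or turquoise is not meant.

How it is judged:
By the outcome, as a careful person would: the job done as asked, in the order asked, and still so for the second after the job is handed in, with the robot touching nothing.
Of tape1, tape2, tape3, tape4, tape5 only 3 to 5 are there at a start; the rules pass over those that are not, and their reading is None.
At some moment in a run one of tape1, tape2, tape3, tape4, tape5 may be knocked a few centimetres aside while the robot is not near it.
Once in a run the grip may slacken for a moment while it holds something.
It also fails if it takes over 210 s, if anything falls off the work surface, if the arm or the gripper's body presses on something with over 40 N, if the wrist force passes 120 N, or if a joint passes its speed limit or range.

## Robot

A 7-joint arm with a two-finger parallel gripper is mounted at the origin on the work surface. World frame = base frame: x ahead of the robot, y to its left, z up, the work surface at z = 0. Lengths are in mm, angles in rad, forces in N, time in s.
With the tool pointing down it reaches from about 425 to 925 mm from the base axis. Payload 6.8 kg.
Tool frame: the origin (TCP) lies midway between the tips of the shut fingers; the grasp point (between the pads) lies grasp_offset behind it (grasp_offset is the distance from the TCP to the grasp point, in mm); z points along the fingers, y is the direction in which the jaws open and shut (so a half turn about z gives the same grasp; the last joint's range is limited). The gripper opens to 88 mm and grips with 3 to 60 N. Pads are 20 mm wide; open, the fingers measure 115 mm over their backs; the gripper's body (75 mm by 178 mm) begins 61 mm behind the grasp point.
Start: joints at [-1.344, 0.477, 0.022, 1.555, -0.011, 1.109, -0.083], TCP at [221.788, 637.54, 222.664] pointing down, gripper open.
Joint ranges: [-2.96, 2.96], [-0.34, 2.1], [-1.41, 1.46], [0.24, 2.44], [-1.37, 4.51], [0.17, 1.92], [-2.96, 2.96]. Speed limits (rad/s): [2.39, 2.39, 3.14, 3.14, 3.14, 3.14, 3.14].

## Interface

Orientations are given as a rotation vector (axis times angle).
In Python, from plant import * gives the robot as it stands.
- The arm moves only by the tool step_arm, never from a script. Its argument "moves" is a list of rows, each a list of 3 entries, a list of its own where there are three numbers: the closure, from -1 (fully open) to 1 (shut), then the shift along the tool's x, y, z in m, then the turn about the tool's z in degrees. In form: [[hand, [tx, ty, tz], spin], ...]. A call has 1 to 5 rows; each row shifts and turns the pose as measured when the row begins, along the tool's axes as they then stand; what a row does not reach is not made up. A row lasts 1/12 s, in which the tool goes at most 41.7 mm and 7.16 degrees, less where a joint would pass 70% of its speed; a pose out of reach is approached as far as the arm can. A call is refused whole if a number of a shift passes 0.0417 or a number of a turn 7.16, either way. A call with a gripper value outside its range is refused whole. The fingers move at their own pace and stop on an object; "newtons" is the grip in N (left out, the last holds). Time passes only in rows, so rows that do not move let the fingers close. It gives the time, the measured TCP pose, the force and the opening at its end, in the units of the state.
- state(): the state, without advancing time (a new reading comes with each control period).
- capture(name): name is "scene" or "top" or "wrist"; returns a dict with "frame" (400x640x3 uint8, blue, green, red), "mtx" (3x3 intrinsics, pixels), "rvec" (rotation vector, rad) and "tvec" (3), from world to camera coordinates, as OpenCV has them; the wrist camera has in their place "hand_eye" (4x4, takes a point from camera to tool coordinates, whose origin is the TCP and whose axes are the flange's). Camera axes: x right, y down, z forward; pixel columns grow to the right and rows downward; lengths in mm; the calibration is good to about 2 mm. A picture is of the moment at which its call begins: read the wrist's pose just before it. There is no depth.
- finish_job(): hands the job in, once; it reports no verdict.
The state is a dict: "clock": time; "joint_positions": joint angles; "joint_velocities": joint speeds; "tau": joint torques, N m; "tool_pos": TCP position; "eef_rot": TCP orientation; "wrist_force": force on the tool from outside, world axes, zero at the start; "moment": the same for the moment, N m; "finger_gap": finger opening in mm.
Only numpy, scipy, OpenCV 4.12 (cv2) and the standard library are available. Lean on these libraries where they do the work, as an engineer would, in place of code of your own. Each camera call takes 0.05 s, during which the arm holds its last target. There are 200 camera calls.

## Working session

There is one attempt and no reset: what is moved stays moved. The work goes in short steps, Python scripts to look and compute and a tool call to move; the robot and the scene stay as the last step left them, time stands still between calls to the robot, and variables do not carry over. Pictures are saved under pics/ and viewed, about 12 in all and at most 16, crops included, and the job is handed in when it is done.

Besides the shell and the picture viewer there is one more tool, called after ">>>" as name(argument=value, ...) on one line, values as JSON. step_arm: Moves the arm, as the interface text tells. Its arguments: {"type":"object","properties":{"moves":{"type":"array","items":{"type":"array"}},"newtons":{"type":"number"}},"required":["moves"]}

```bash
ls; mkdir -p pics; cat > h.py <<'E'
from plant import *
import numpy as np, cv2
def cam(name):
    s=state(); c=capture(name)
    if name=="wrist":
        T=np.eye(4);T[:3,:3]=cv2.Rodrigues(np.array(s["eef_rot"],float))[0];T[:3,3]=s["tool_pos"]
        W=T@np.array(c["hand_eye"]); 
    else:
        R=cv2.Rodrigues(np.array(c["rvec"],float))[0]; W=np.eye(4);W[:3,:3]=R.T;W[:3,3]=-R.T@np.array(c["tvec"],float).ravel()
    return c["frame"],np.array(c["mtx"]),W
def px2w(px,z,K,W):
    px=np.atleast_2d(np.array(px,float)); d=np.c_[px,np.ones(len(px))]@np.linalg.inv(K).T@W[:3,:3].T
    o=W[:3,3]; return o+d*((z-o[2])/d[:,2])[:,None]
def w2px(P,K,W):
    P=np.atleast_2d(np.array(P,float)); q=(P-W[:3,3])@W[:3,:3]@K.T; return q[:,:2]/q[:,2:]
E
python3 - <<'E'
from h import *
s=state();print(s)
for n in("top","scene"):
    f,K,W=cam(n);cv2.imwrite(f"pics/{n}0.png",f);np.savez(f"{n}.npz",f=f,K=K,W=W);print(K,W)
try: print(grasp_offset)
except Exception as e: print(e)
E
```

```text
pics
{'clock': 0.0, 'joint_positions': array([-1.34407489,  0.47774644,  0.02236196,  1.55640334, -0.01150633,
        1.109306  , -0.08314448]), 'joint_velocities': array([-0.00016624,  0.00101095, -0.00046354,  0.00021457,  0.00114063,
        0.00012535, -0.00058729]), 'tau': array([ 6.77633543e-04, -5.82846379e+01,  1.53485131e+00, -2.72595978e+01,
       -5.43725118e-02,  1.71342271e-02,  1.51061390e-04]), 'tool_pos': array([221.63864893, 636.95990039, 221.7384585 ]), 'eef_rot': array([-5.23526025e-01, -3.09750218e+00,  2.71324503e-03]), 'wrist_force': array([ 0.06941241, -0.42352459,  0.69732703]), 'moment': array([-0.0255921 , -0.03197416, -0.01165583]), 'finger_gap': 87.56875785938992}
[[417.12483145   0.         314.07527321]
 [  0.         417.12483145 194.60887942]
 [  0.           0.           1.        ]] [[ 6.91746534e-02 -9.74202436e-01  2.14812665e-01  2.68067699e+02]
 [-9.97591678e-01 -6.86455342e-02  9.93150003e-03 -7.33218914e+01]
 [ 5.07063863e-03 -2.14982335e-01 -9.76604774e-01  1.14130823e+03]
 [ 0.00000000e+00  0.00000000e+00  0.00000000e+00  1.00000000e+00]]
[[399.67362596   0.         312.60924746]
 [  0.         399.67362596 195.21880579]
 [  0.           0.           1.        ]] [[ 7.59579149e-01  4.06202903e-01 -5.07975115e-01  1.10638241e+03]
 [ 6.50335862e-01 -4.86495202e-01  5.83425818e-01 -7.39810973e+02]
 [-1.01381948e-02 -7.73512521e-01 -6.33699926e-01  7.99556925e+02]
 [ 0.00000000e+00  0.00000000e+00  0.00000000e+00  1.00000000e+00]]
18.700000000000003
```

View pics/top0.png

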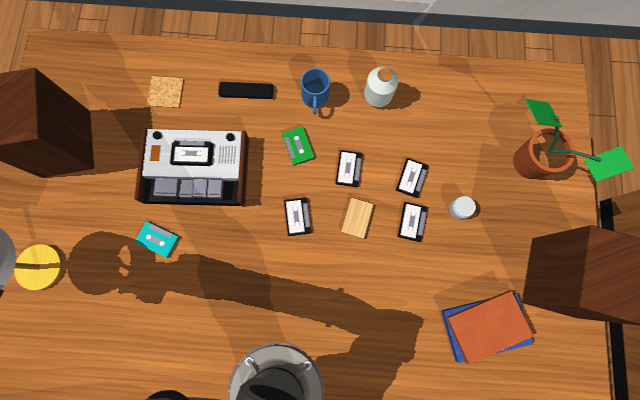

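View pics/scene0.png

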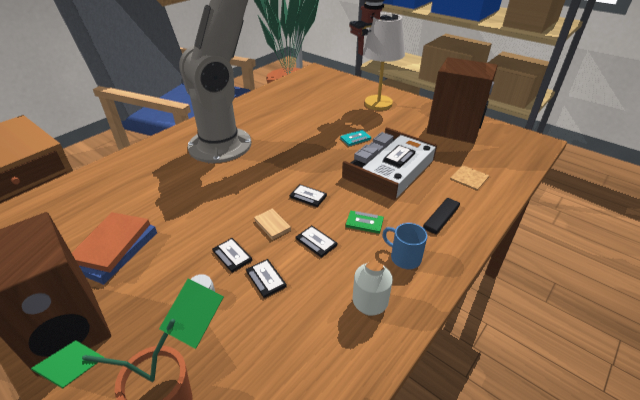

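The top view shows the deck at about (193,167), the stand at (358,218), and black tapes at (348,168), (412,177), (297,217) and (412,222). The tin is at (462,207), and the green and turquoise tapes are decoys. I'll enlarge it to read the corners.

```bash
python3 - <<'E'
import cv2,numpy as np
f=np.load("top.npz")["f"]
a=cv2.resize(f[140:250,275:485],None,fx=3.8,fy=3.8,interpolation=cv2.INTER_CUBIC)
b=cv2.resize(f[120:212,130:255],None,fx=6,fy=6,interpolation=cv2.INTER_CUBIC)
cv2.imwrite("pics/a.png",a);cv2.imwrite("pics/b.png",b)
E
```

```text
(no output)
```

View pics/a.png

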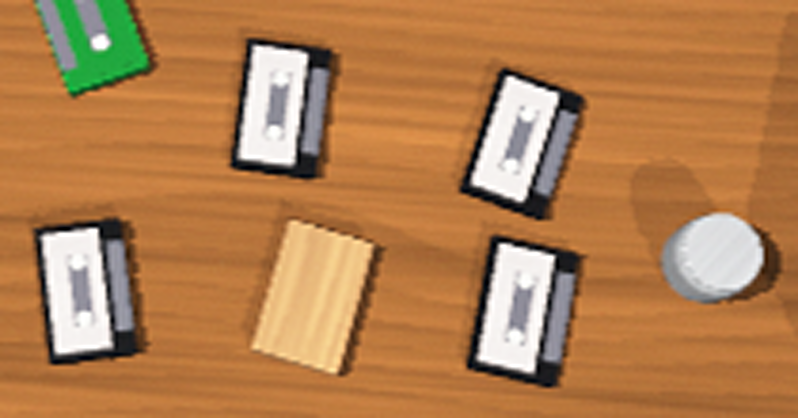

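View pics/b.png

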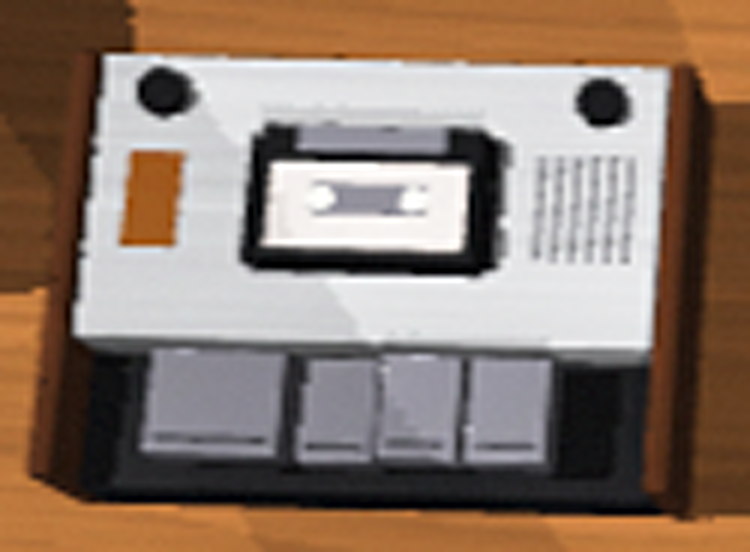

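```bash
python3 - <<'E'
from h import *
d=np.load("top.npz");K,W=d["K"],d["W"]
def rep(n,p,z,sc,off,short=None):
    q=px2w((np.array(p,float)+.5)/sc-.5+np.array(off),z,K,W)[:,:2]
    (c,sz,an)=cv2.minAreaRect(q.astype(np.float32))
    e=[np.linalg.norm(q[i]-q[(i+1)%4]) for i in range(4)]
    l=(q[0]+q[1]-q[2]-q[3]); print(n,q.mean(0).round(1),np.round(e,1),"up-edge yaw deg",np.degrees(np.arctan2(l[1],l[0])).round(1))
o=(275,140)
rep("A",[(37,230),(120,220),(138,352),(50,362)],12,3.8,o)
rep("B",[(249,40),(331,52),(316,177),(233,165)],12,3.8,o)
rep("C",[(505,70),(580,97),(545,215),(463,190)],12,3.8,o)
rep("D",[(494,236),(578,256),(553,383),(470,367)],12,3.8,o)
rep("S",[(293,222),(377,242),(340,374),(252,348)],16,3.8,o)
print("tin",px2w((np.array([720,254])+.5)/3.8-.5+np.array(o),48,K,W))
o=(130,120)
rep("bay",[(262,128),(500,135),(492,270),(243,262)],72,6,o)
rep("stopkey",[(152,350),(285,350),(275,455),(142,455)],72,6,o)
rep("radiokey",[(475,358),(551,360),(549,465),(466,462)],72,6,o)
rep("play",[(308,358),(376,358),(370,462),(298,462)],62,6,o)
rep("decktop",[(80,53),(692,68),(664,490),(40,470)],60,6,o)
E
```

```text
A [453.2 -20.2] [60.8 97.4 63.2 96.8] up-edge yaw deg 11.1
B [ 599.7 -154.3] [61.8 96.9 61.4 97.1] up-edge yaw deg -3.9
C [ 585.9 -333. ] [58.5 94.8 62.  98.3] up-edge yaw deg -16.0
D [ 461.1 -335.7] [62.1 95.  59.9 97.9] up-edge yaw deg -9.5
S [ 460.1 -185.1] [ 62.3 100.1  65.   97. ] up-edge yaw deg -13.9
tin [[ 504.34395046 -464.35904819   48.        ]]
bay [595.2 272. ] [107.   63.1 110.7  62.8] up-edge yaw deg 2.1
stopkey [497.2 329.9] [58.5 47.4 57.9 47.3] up-edge yaw deg 3.1
radiokey [502.4 199.7] [33.5 47.3 36.3 46.9] up-edge yaw deg 4.0
play [499.8 278.3] [30.2 47.3 31.7 47.3] up-edge yaw deg 3.5
decktop [566.9 273.9] [280.  197.  275.2 195. ] up-edge yaw deg 3.1
```

```bash
cat >> h.py <<'E'
def plan(xyz,jaw=None,hand=1,vmax=40,smax=7.0,s=None):
    "print rows (world straight line, jaw angle in deg mod 180)"
    if s is None: s=state()
    R=cv2.Rodrigues(np.array(s["eef_rot"],float))[0]; p=np.array(s["tool_pos"],float)
    j=np.degrees(np.arctan2(R[1,1],R[0,1])); tilt=np.degrees(np.arccos(-R[2,2]))
    dj=0 if jaw is None else (jaw-j+90)%180-90
    d=np.array(xyz,float)-p; n=int(max(1,np.ceil(max(np.linalg.norm(d)/vmax,abs(dj)/smax))))
    print("t",round(s["clock"],2),"at",p.round(1),"jaw",j.round(1),"tilt",tilt.round(2),"F",np.round(s["wrist_force"],1),"gap",round(s["finger_gap"],1),"j7",s["joint_positions"][6].round(2))
    rows=[]
    for i in range(n):
        a=np.radians(j+dj*i/n-0); y=np.array([np.cos(a),np.sin(a)]); x=np.array([-y[1],y[0]]) # tool x = y rotated +90 (z down)
        w=d/n; rows.append([hand,[round(float(x@w[:2])/1000,4),round(float(y@w[:2])/1000,4),round(float(-w[2])/1000,4)],round(-dj/n,2)])
    for k in range(0,n,5): print(str(rows[k:k+5]).replace(" ",""))
E
python3 - <<'E'
from h import *
plan((501.2,238.7,110),2.9)
E
```

```text
t 0.1 at [221.6 637.  221.8] jaw 70.8 tilt 0.09 F [-0.5  0.4 -0.3] gap 87.7 j7 -0.08
[[1,[-0.0304,-0.0219,0.0086],np.float64(5.22)],[1,[-0.0322,-0.019,0.0086],np.float64(5.22)],[1,[-0.0338,-0.016,0.0086],np.float64(5.22)],[1,[-0.0352,-0.0129,0.0086],np.float64(5.22)],[1,[-0.0362,-0.0096,0.0086],np.float64(5.22)]]
[[1,[-0.0369,-0.0063,0.0086],np.float64(5.22)],[1,[-0.0373,-0.0029,0.0086],np.float64(5.22)],[1,[-0.0374,0.0005,0.0086],np.float64(5.22)],[1,[-0.0372,0.0039,0.0086],np.float64(5.22)],[1,[-0.0367,0.0073,0.0086],np.float64(5.22)]]
[[1,[-0.0359,0.0106,0.0086],np.float64(5.22)],[1,[-0.0348,0.0139,0.0086],np.float64(5.22)],[1,[-0.0334,0.017,0.0086],np.float64(5.22)]]
```

>>> step_arm(moves=[[1,[-0.03,-0.022,0.0086],5.2],[1,[-0.032,-0.019,0.0086],5.2],[1,[-0.034,-0.016,0.0086],5.2],[1,[-0.035,-0.013,0.0086],5.2],[1,[-0.036,-0.01,0.0086],5.2]], newtons=20)

```text
clock: 0.52
tool_pos: [315.2, 492.5, 176.3]
eef_rot: [-1.189, -2.891, -0.009]
wrist_force: [0.1, 0.3, -0.2]
finger_gap: 57.5
```

>>> step_arm(moves=[[1,[-0.037,-0.006,0.0086],5.2],[1,[-0.037,-0.003,0.0086],5.2],[1,[-0.037,0.0005,0.0086],5.2],[1,[-0.037,0.004,0.0086],5.2],[1,[-0.037,0.007,0.0086],5.2]])

```text
clock: 0.93
tool_pos: [424.4, 331.9, 127.6]
eef_rot: [-1.836, -2.529, -0.001]
wrist_force: [-0.1, 0.3, -0.7]
finger_gap: 24.4
```

```bash
sed -i 's/round(-dj\/n,2)/round(float(-dj\/n),2)/' h.py; python3 - <<'E'
from h import *
plan((501.2,238.7,130),2.9)
E
```

```text
t 0.93 at [424.4 331.9 127.6] jaw 18.1 tilt 0.96 F [-0.1  0.3 -0.7] gap 24.4 j7 -0.3
[[1,[-0.0281,0.011,-0.0006],3.79],[1,[-0.0273,0.0129,-0.0006],3.79],[1,[-0.0264,0.0146,-0.0006],3.79],[1,[-0.0254,0.0164,-0.0006],3.79]]
```

>>> step_arm(moves=[[1,[-0.028,0.011,-0.0006],3.8],[1,[-0.027,0.013,-0.0006],3.8],[1,[-0.026,0.0145,-0.0006],3.8],[1,[-0.0255,0.016,-0.0006],3.8],[1,[0,0,0],0]])

```text
clock: 1.35
tool_pos: [504.6, 222.7, 125.1]
eef_rot: [-2.19, -2.234, 0.014]
wrist_force: [0.5, -0.2, -0.4]
finger_gap: 0.2
```

```bash
python3 - <<'E'
from h import *
plan((501.2,238.7,90),2.9)
f,K,W=cam("wrist");cv2.imwrite("pics/w1.png",f);np.savez("w1.npz",f=f,K=K,W=W)
c=np.cos(np.radians(2.9));s=np.sin(np.radians(2.9))
for n,z,x,y in(("stop",72,-66,58.5),("play",62,-66,7.5),("wind",72,-66,-31.5),("radio",72,-66,-70.5),("bay",72,30,0)):
  print(n,w2px([[565.5+c*x-s*y,273.5+s*x+c*y,z]],K,W).round())
E
```

```text
t 1.35 at [504.6 222.7 125.1] jaw 1.1 tilt 0.91 F [ 0.5 -0.2 -0.4] gap 0.2 j7 -0.3
[[1,[0.016,-0.003,0.0351],-1.76]]
stop [[306.  55.]]
play [[310. 135.]]
wind [[311. 192.]]
radio [[313. 244.]]
bay [[452. 143.]]
```

View pics/w1.png

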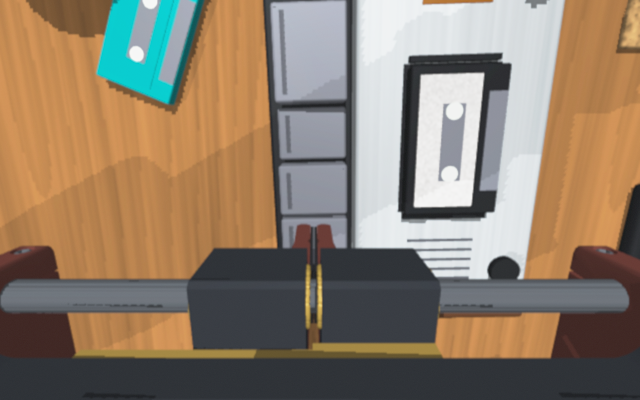

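```bash
python3 - <<'E'
from h import *
plan((502.5,240,85),2.9)
E
```

```text
t 1.4 at [502.8 225.3 124.8] jaw 1.4 tilt 1.01 F [ 0.6 -0.1 -1.4] gap 0.5 j7 -0.3
[[1,[0.0074,0.0,0.0199],-0.75],[1,[0.0074,0.0001,0.0199],-0.75]]
```

>>> step_arm(moves=[[1,[0.016,-0.002,0.02],-1.8],[1,[0,0,0.015],0],[1,[0,0,0],0],[1,[0,0,0],0]])

```text
clock: 1.73
tool_pos: [498.4, 244.2, 88.9]
eef_rot: [-2.141, -2.276, 0.014]
wrist_force: [0.3, -0.5, -0.4]
finger_gap: 0.5
```

```bash
python3 - <<'E'
from h import *
plan((502.5,240,61),2.9)
E
```

```text
t 1.73 at [498.4 244.2  88.9] jaw 3.5 tilt 1.1 F [ 0.3 -0.5 -0.4] gap 0.5 j7 -0.27
[[1,[-0.0045,0.0039,0.0279],0.59]]
```

>>> step_arm(moves=[[1,[-0.0045,0.004,0.008],0.6],[1,[0,0,0.01],0],[1,[0,0,0.008],0],[1,[0,0,0.004],0],[1,[0,0,0.002],0]])

```text
clock: 2.15
tool_pos: [503.2, 242.1, 62.1]
eef_rot: [-2.15, -2.263, 0.008]
wrist_force: [-10.1, -4.9, 34.5]
finger_gap: 0.1
```

```bash
python3 - <<'E'
from h import *
plan((502.5,240,61),2.9)
E
```

```text
t 2.15 at [503.2 242.1  62.1] jaw 2.9 tilt 1.21 F [-10.1  -4.9  34.5] gap 0.1 j7 -0.25
[[1,[-0.0021,-0.0008,0.0011],0.05]]
```

>>> step_arm(moves=[[1,[0,0,-0.01],0],[1,[0,0,-0.02],0],[1,[0.02,0,-0.01],0],[1,[0.02,0,0],0],[1,[0.02,0,0],0]])

```text
clock: 2.57
tool_pos: [502.2, 297.0, 104.5]
eef_rot: [-2.162, -2.252, 0.009]
wrist_force: [0.4, -1.0, -1.0]
finger_gap: 0.6
```

>>> step_arm(moves=[[1,[0.015,0,0],0],[1,[0.008,0,0],0],[1,[0,0,0],0],[1,[0,0,0],0],[1,[0,0,0],0]])

```text
clock: 2.98
tool_pos: [499.7, 325.2, 103.1]
eef_rot: [-2.155, -2.257, 0.01]
wrist_force: [-0.5, 0.3, -0.5]
finger_gap: 0.7
```

```bash
python3 - <<'E'
from h import *
plan((498,330,85),2.9)
f,K,W=cam("top");b=cv2.resize(f[120:212,130:255],None,fx=3,fy=3,interpolation=cv2.INTER_CUBIC)
f,K,W=cam("wrist");b=cv2.copyMakeBorder(b,0,400-b.shape[0],0,0,0); cv2.imwrite("pics/w2.png",np.hstack([f[:,180:600],b[:,:375]]))
E
```

```text
t 2.98 at [499.7 325.2 103.1] jaw 2.7 tilt 1.28 F [-0.5  0.3 -0.5] gap 0.7 j7 -0.4
[[1,[0.0049,-0.0015,0.0181],-0.24]]
```

View pics/w2.png

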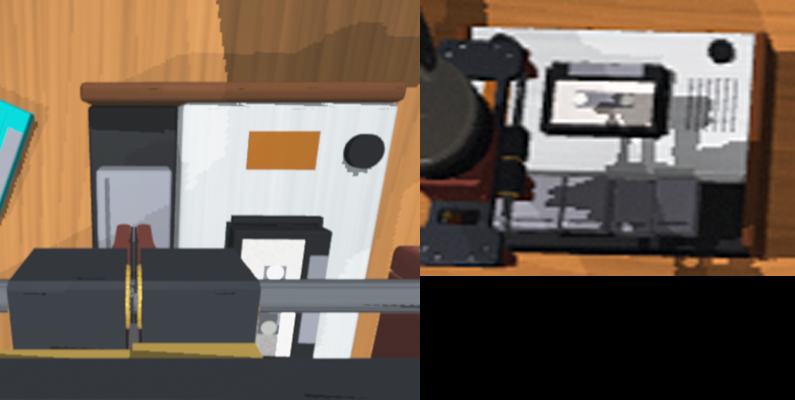

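>>> step_arm(moves=[[1,[0.0045,-0.0015,0.005],0],[1,[0,0,0],0],[1,[0,0,0],0],[1,[0,0,0],0],[1,[0,0,0],0]])

```text
clock: 3.5
tool_pos: [498.5, 326.4, 97.4]
eef_rot: [-2.161, -2.252, 0.012]
wrist_force: [-0.5, -0.4, -0.3]
finger_gap: 0.3
```

>>> step_arm(moves=[[1,[0,0,0],0],[1,[0,0,0],0],[1,[0,0,0],0],[1,[0,0,0],0],[1,[0,0,0],0]])

```text
clock: 3.92
tool_pos: [498.8, 326.2, 97.7]
eef_rot: [-2.161, -2.251, 0.011]
wrist_force: [-0.1, 0.1, -0.8]
finger_gap: 0.3
```

>>> step_arm(moves=[[1,[0,0,0],0],[1,[0,0,0],0],[1,[0,0,0],0],[1,[0,0,0.005],0],[1,[0,0,0.005],0]])

```text
clock: 4.33
tool_pos: [499.2, 326.8, 88.2]
eef_rot: [-2.161, -2.252, 0.008]
wrist_force: [0.5, -0.0, -0.2]
finger_gap: 1.0
```

```bash
python3 - <<'E'
from h import *
plan((498,330,61),2.9)
f,K,W=cam("scene");cv2.imwrite("pics/s1.png",cv2.resize(f[110:200,330:450],None,fx=6,fy=6,interpolation=cv2.INTER_CUBIC))
E
```

```text
t 4.33 at [499.2 326.8  88.2] jaw 2.3 tilt 1.2 F [ 0.5 -0.  -0.2] gap 1.0 j7 -0.4
[[1,[0.0032,-0.0011,0.0272],-0.55]]
```

View pics/s1.png

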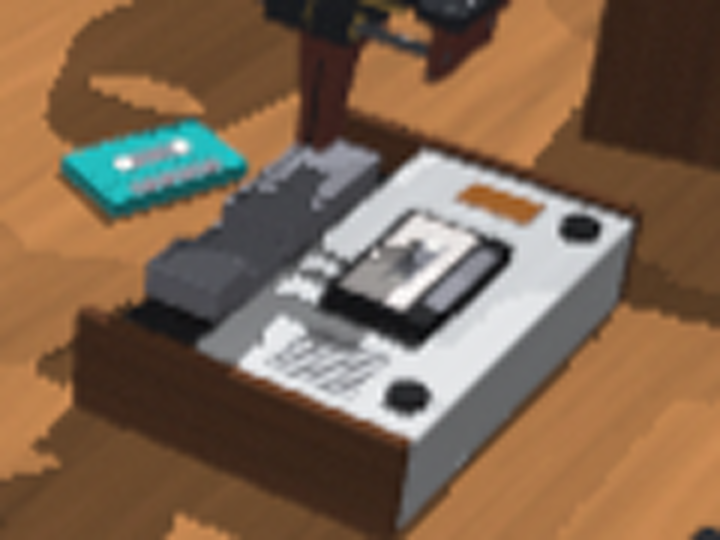

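The gripper stands over the stop key, and the radio key is raised at (190,280). The wind-key travel (TCP 62.1 mm, 34 N) says it is fully down. Next I press stop.

>>> step_arm(moves=[[1,[0,0,0],0],[1,[0,0,0],0],[1,[0.003,0,0.003],0],[1,[0,0,0.007],0],[1,[0,0,0.009],0]])

```text
clock: 4.8
tool_pos: [498.9, 330.1, 67.6]
eef_rot: [-2.162, -2.252, 0.008]
wrist_force: [0.5, -3.1, 4.7]
finger_gap: 0.6
```

>>> step_arm(moves=[[1,[0,0,0.006],0],[1,[0,0,0.0035],0],[1,[0,0,0.001],0]])

```text
clock: 5.05
tool_pos: [499.2, 330.2, 62.6]
eef_rot: [-2.16, -2.248, 0.009]
wrist_force: [-0.4, -0.9, 1.4]
finger_gap: 0.6
```

```bash
python3 - <<'E'
from h import *
plan((498,330,61),2.9)
E
```

```text
t 5.05 at [499.2 330.2  62.6] jaw 2.3 tilt 1.4 F [-0.4 -0.9  1.4] gap 0.6 j7 -0.39
[[1,[-0.0001,-0.0012,0.0016],-0.62]]
```

>>> step_arm(moves=[[1,[0,0,0.002],0],[1,[0,0,0.002],0]])

```text
clock: 5.22
tool_pos: [499.4, 330.3, 62.1]
eef_rot: [-2.16, -2.245, 0.007]
wrist_force: [-8.5, -5.5, 29.1]
finger_gap: 0.2
```

>>> step_arm(moves=[[1,[0,0,-0.015],0],[1,[0,0,-0.03],0],[-1,[0,0,-0.03],0],[-1,[0,0.03,-0.03],0],[-1,[0,0.03,-0.02],0]])

```text
clock: 5.63
tool_pos: [553.6, 330.2, 181.8]
eef_rot: [-2.149, -2.246, 0.033]
wrist_force: [0.9, 0.8, 0.5]
finger_gap: 17.1
```

>>> step_arm(moves=[[-1,[-0.02,0.03,0],0],[-1,[-0.03,0.01,0],0],[-1,[0,0,0],0],[-1,[0,0,0],0]])

```text
clock: 5.97
tool_pos: [604.9, 282.7, 182.9]
eef_rot: [-2.151, -2.25, 0.016]
wrist_force: [-0.4, 0.0, -0.2]
finger_gap: 43.6
```

```bash
python3 - <<'E'
from h import *
plan((597,277,140),2.9,-1)
f,K,W=cam("wrist");np.savez("w3.npz",f=f,K=K,W=W)
g,_,_=cam("scene"); g=cv2.resize(g[120:185,335:420],None,fx=4,fy=4,interpolation=cv2.INTER_CUBIC)
g=cv2.copyMakeBorder(g,0,400-g.shape[0],0,0,0)
cv2.imwrite("pics/w3.png",np.hstack([f[:,100:540],g]))
E
```

```text
t 5.97 at [604.9 282.7 182.9] jaw 2.6 tilt 1.77 F [-0.4  0.  -0.2] gap 43.6 j7 -0.28
[[-1,[-0.0026,-0.0041,0.0214],-0.15],[-1,[-0.0026,-0.0041,0.0214],-0.15]]
```

View pics/w3.png

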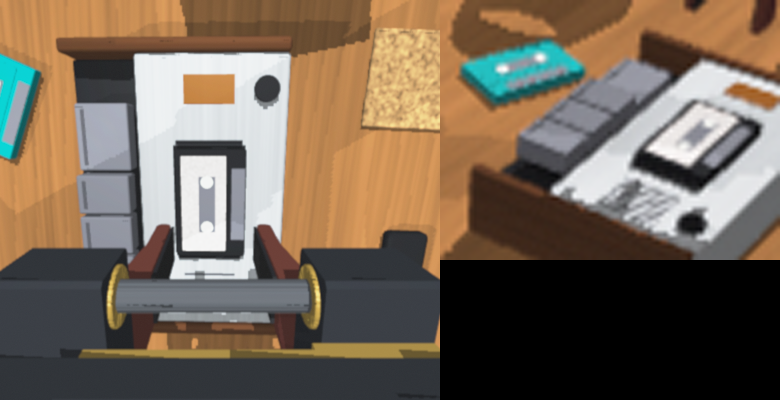

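```bash
sed -i 's/"F",np/"zax",(R[:2,2]*57.3).round(2),"F",np/' h.py; python3 - <<'E'
from h import *
d=np.load("w3.npz");K,W=d["K"],d["W"]
q=px2w([(275,149),(345,149),(342,257),(278,258)],72,K,W);print(q,q.mean(0))
plan((597,277,140),2.9,-1)
E
```

```text
[[565.83099748 323.6023342   72.        ]
 [626.60497436 326.48041858  72.        ]
 [630.6715954  226.11926952  72.        ]
 [570.42876217 221.62548526  72.        ]] [598.38408235 274.45687689  72.        ]
t 6.07 at [604.1 282.4 182.8] jaw 2.6 tilt 1.78 zax [-1.66  0.65] F [-0.6 -0.3 -0.4] gap 51.6 j7 -0.28
[[-1,[-0.0025,-0.0037,0.0214],-0.14],[-1,[-0.0025,-0.0037,0.0214],-0.14]]
```

>>> step_arm(moves=[[-1,[-0.004,-0.003,0.02],0],[-1,[-0.003,-0.003,0.025],0],[-1,[0,0,0.025],0],[-1,[0,0,0.01],0],[-1,[0,0,0],0]])

```text
clock: 6.48
tool_pos: [592.0, 282.1, 99.4]
eef_rot: [-2.14, -2.256, 0.016]
wrist_force: [0.6, -0.3, 0.3]
finger_gap: 84.9
```

```bash
python3 - <<'E'
from h import *
plan((598,275.5,63.5),2.9,-1)
E
```

```text
t 6.48 at [592.  282.1  99.4] jaw 3.0 tilt 1.95 zax [-1.75  0.84] F [ 0.6 -0.3  0.3] gap 84.9 j7 -0.24
[[-1,[-0.0069,0.0056,0.0359],0.14]]
```

```bash
python3 - <<'E'
t=open("h.py").read()
i=t.index("        a=np.radians(j+dj"); k=t.index("    for k in range(0,n,5)")
t=t[:i]+"""        Rz=cv2.Rodrigues(np.array([0,0,np.radians(-dj*i/n)]))[0]; w=(R@Rz).T@(d/n)/1000
        rows.append([hand,[round(float(v),4) for v in w],round(float(-dj/n),2)])
"""+t[k:]
open("h.py","w").write(t)
from h import *
plan((598,275.5,63.5),2.9,-1)
E
```

```text
t 6.48 at [592.  282.1  99.4] jaw 3.0 tilt 1.95 zax [-1.75  0.84] F [ 0.6 -0.3  0.3] gap 84.9 j7 -0.24
[[-1,[-0.0075,0.0067,0.0356],0.14]]
```

>>> step_arm(moves=[[-1,[-0.0065,0.006,0],0],[-1,[0,0,0.012],0],[-1,[0,0,0.01],0],[-1,[0,0,0],0]])

```text
clock: 6.82
tool_pos: [598.8, 278.5, 77.7]
eef_rot: [-2.136, -2.259, 0.011]
wrist_force: [0.0, -0.5, 0.2]
finger_gap: 87.9
```

```bash
python3 - <<'E'
from h import *
plan((598,275.5,63.5),2.9,-1)
E
```

```text
t 6.82 at [598.8 278.5  77.7] jaw 3.2 tilt 1.89 zax [-1.63  0.96] F [ 0.  -0.5  0.2] gap 87.9 j7 -0.22
[[-1,[-0.0032,-0.0005,0.0141],0.32]]
```

>>> step_arm(moves=[[-1,[-0.003,0,0.007],0],[-1,[0,0,0.0065],0],[-1,[0,0,0],0],[1,[0,0,0],0],[1,[0,0,0],0]], newtons=15)

```text
clock: 7.23
tool_pos: [599.4, 275.5, 63.4]
eef_rot: [-2.137, -2.259, 0.009]
wrist_force: [-0.5, 0.0, 0.8]
finger_gap: 77.8
```

>>> step_arm(moves=[[1,[0,0,0],0],[1,[0,0,0],0],[1,[0,0,0],0]])

```text
clock: 7.48
tool_pos: [599.8, 275.7, 64.2]
eef_rot: [-2.137, -2.259, 0.008]
wrist_force: [0.7, -0.1, -2.2]
finger_gap: 63.8
```

```bash
python3 - <<'E'
from h import *
plan((598,275.5,130),2.9,1)
E
```

```text
t 7.48 at [599.8 275.7  64.2] jaw 3.2 tilt 1.83 zax [-1.5   1.04] F [ 0.7 -0.1 -2.2] gap 63.8 j7 -0.21
[[1,[0.0006,-0.0017,-0.0329],0.14],[1,[0.0006,-0.0017,-0.0329],0.14]]
```

>>> step_arm(moves=[[1,[0,0,-0.02],0],[1,[0,0,-0.03],0],[1,[0,0,-0.025],0],[1,[0,0,0],0]])

```text
clock: 7.82
tool_pos: [600.3, 273.8, 140.0]
eef_rot: [-2.136, -2.258, 0.015]
wrist_force: [1.0, -0.5, -1.6]
finger_gap: 63.6
```

```bash
python3 - <<'E'
from h import *
plan((461,-175,130),76,1,vmax=33)
E
```

```text
t 7.82 at [600.3 273.8 140. ] jaw 3.2 tilt 1.96 zax [-1.74  0.89] F [ 1.  -0.5 -1.6] gap 63.6 j7 -0.24
[[1,[-0.0294,-0.0109,0.0005],-4.85],[1,[-0.0283,-0.0134,0.0005],-4.85],[1,[-0.0271,-0.0157,0.0005],-4.85],[1,[-0.0257,-0.0179,0.0005],-4.85],[1,[-0.0241,-0.0201,0.0005],-4.85]]
[[1,[-0.0223,-0.022,0.0005],-4.85],[1,[-0.0203,-0.0238,0.0005],-4.85],[1,[-0.0183,-0.0255,0.0005],-4.85],[1,[-0.016,-0.0269,0.0005],-4.85],[1,[-0.0137,-0.0282,0.0005],-4.85]]
[[1,[-0.0113,-0.0292,0.0005],-4.85],[1,[-0.0088,-0.0301,0.0005],-4.85],[1,[-0.0062,-0.0307,0.0005],-4.85],[1,[-0.0036,-0.0311,0.0005],-4.85],[1,[-0.0009,-0.0313,0.0005],-4.85]]
```

>>> step_arm(moves=[[1,[-0.029,-0.011,0],-4.8],[1,[-0.028,-0.0135,0],-4.8],[1,[-0.027,-0.0155,0],-4.8],[1,[-0.0255,-0.018,0],-4.8],[1,[-0.024,-0.02,0],-4.8]])

```text
clock: 8.23
tool_pos: [554.0, 131.4, 138.1]
eef_rot: [-1.577, -2.679, -0.008]
wrist_force: [0.6, -1.4, -0.5]
finger_gap: 63.7
```

>>> step_arm(moves=[[1,[-0.0225,-0.022,0],-4.8],[1,[-0.0205,-0.024,0],-4.8],[1,[-0.018,-0.0255,0],-4.8],[1,[-0.016,-0.027,0],-4.8],[1,[-0.0135,-0.028,0],-4.8]])

```text
clock: 8.65
tool_pos: [507.8, -26.1, 133.7]
eef_rot: [-0.95, -2.961, -0.019]
wrist_force: [0.7, -0.1, -0.6]
finger_gap: 64.0
```

>>> step_arm(moves=[[1,[-0.011,-0.029,0],-4.8],[1,[-0.009,-0.03,0],-4.8],[1,[-0.006,-0.0305,0],-4.8],[1,[-0.0035,-0.031,0],-4.8],[1,[0,0,0],0]])

```text
clock: 9.07
tool_pos: [470.7, -158.9, 130.1]
eef_rot: [-0.421, -3.082, -0.024]
wrist_force: [0.9, -0.3, -0.5]
finger_gap: 63.7
```

```bash
python3 - <<'E'
from h import *
plan((461,-185,60),76,1)
f,K,W=cam("wrist");cv2.imwrite("pics/w4.png",f);np.savez("w4.npz",f=f,K=K,W=W)
E
```

```text
t 9.07 at [ 470.7 -158.9  130.1] jaw 74.4 tilt 1.98 zax [-1.64  1.1 ] F [ 0.9 -0.3 -0.5] gap 63.7 j7 1.61
[[1,[0.0,-0.0143,0.0349],-0.79],[1,[0.0002,-0.0143,0.0349],-0.79]]
```

View pics/w4.png

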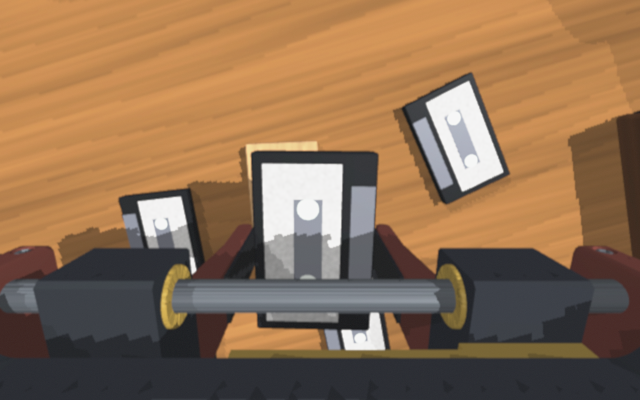

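>>> step_arm(moves=[[1,[-0.03,-0.01,0],0],[1,[-0.03,-0.01,0],-0.8],[1,[-0.025,-0.01,0],0],[1,[0,0,0],0],[1,[0,0,0],0]])

```text
clock: 9.53
tool_pos: [547.3, -203.3, 123.8]
eef_rot: [-0.404, -3.08, -0.033]
wrist_force: [-0.1, 0.7, -0.4]
finger_gap: 64.0
```

```bash
python3 - <<'E'
from h import *
plan((461,-185,60),76,1)
f,K,W=cam("wrist");np.savez("w5.npz",f=f,K=K,W=W)
cv2.imwrite("pics/w5.png",cv2.resize(f[0:360,140:500],None,fx=1.66,fy=1.66,interpolation=cv2.INTER_CUBIC))
E
```

```text
t 9.53 at [ 547.3 -203.3  123.8] jaw 75.0 tilt 2.33 zax [-1.81  1.46] F [-0.1  0.7 -0.4] gap 64.0 j7 1.69
[[1,[0.0286,-0.0019,0.0223],-0.32],[1,[0.0286,-0.0017,0.0223],-0.32],[1,[0.0286,-0.0016,0.0223],-0.32]]
```

View pics/w5.png

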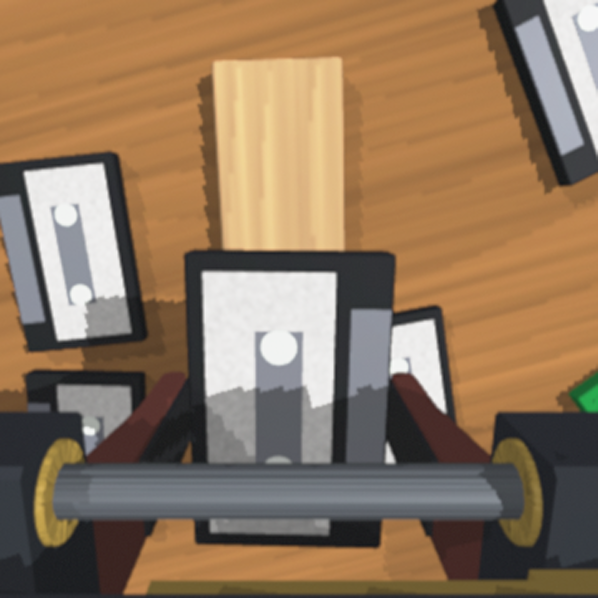

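```bash
python3 - <<'E'
from h import *
d=np.load("w5.npz");K,W=d["K"],d["W"]
s=state();R=cv2.Rodrigues(np.array(s["eef_rot"],float))[0]; p=np.array(s["tool_pos"])
u=lambda P:(np.array(P,float)+.5)/1.66-.5+np.array([140,0])
q=px2w(u([(213,61),(342,58),(344,250),(222,250)]),16,K,W)[:,:2];print("stand",q.round(1),np.linalg.norm(q[1]-q[0]))
for a,b in((3,0),(2,1)):print(np.degrees(np.arctan2(*(q[a]-q[b])[::-1])))
e=q[1]-q[0];print("edge dir",np.degrees(np.arctan2(e[1],e[0])))
x=(q[3]-q[0])/np.linalg.norm(q[3]-q[0])+(q[2]-q[1])/np.linalg.norm(q[2]-q[1]);x/=np.linalg.norm(x);print("ctr",(q[0]+q[1])/2+50*x)
# held tape in tool frame
T=np.eye(4);T[:3,:3]=R;T[:3,3]=p;C=np.linalg.inv(T)@W
t=px2w(u([(187,254),(395,254),(379,545),(195,543)]),-8.5,K,C);print("tape tool",t.round(1),t.mean(0),[np.linalg.norm(t[i]-t[(i+1)%4]).round(1) for i in range(4)])
E
```

```text
stand [[ 406.8 -202.7]
 [ 421.3 -142.1]
 [ 510.9 -162.9]
 [ 494.5 -224.1]] 62.358722715755555
-13.721993899659653
-13.099304808672336
edge dir 76.51569959181367
ctr [ 462.6942242  -183.98339969]
tape tool [[ 51.  -31.1  -8.5]
 [ 50.9  30.   -8.5]
 [-47.3  29.4  -8.5]
 [-46.5 -33.1  -8.5]] [ 2.0439549 -1.2054999 -8.5      ] [np.float64(61.1), np.float64(98.2), np.float64(62.5), np.float64(97.5)]
```

```bash
python3 - <<'E'
from h import *
plan((465,-183.5,60),76.5,1,vmax=25)
E
```

```text
t 9.58 at [ 547.4 -203.1  123.8] jaw 75.1 tilt 2.3 zax [-1.79  1.45] F [ 0.6  0.4 -1.2] gap 63.9 j7 1.69
[[1,[0.0165,-0.0007,0.0134],-0.29],[1,[0.0165,-0.0006,0.0134],-0.29],[1,[0.0165,-0.0005,0.0134],-0.29],[1,[0.0165,-0.0004,0.0134],-0.29],[1,[0.0165,-0.0003,0.0134],-0.29]]
```

>>> step_arm(moves=[[1,[0.0215,-0.001,0.015],-0.3],[1,[0.0215,-0.001,0.015],-0.3],[1,[0.0215,-0.001,0.015],-0.3],[1,[0.0215,-0.001,0.015],-0.3],[1,[0,0,0],0]])

```text
clock: 10.0
tool_pos: [457.2, -176.0, 64.8]
eef_rot: [-0.362, -3.087, -0.037]
wrist_force: [-0.4, 0.8, -0.5]
finger_gap: 63.7
```

```bash
python3 - <<'E'
from h import *
plan((465,-183.5,26),76.5,1,vmax=15)
E
```

```text
t 10.0 at [ 457.2 -176.    64.8] jaw 76.6 tilt 2.34 zax [-1.74  1.57] F [-0.4  0.8 -0.5] gap 63.7 j7 1.73
[[1,[-0.0036,-0.0021,0.0128],0.04],[1,[-0.0036,-0.0021,0.0128],0.04],[1,[-0.0036,-0.0021,0.0128],0.04]]
```

>>> step_arm(moves=[[1,[-0.006,-0.004,0.012],0],[1,[-0.004,-0.002,0.012],0],[1,[0,0,0.009],0],[1,[0,0,0],0]])

```text
clock: 10.33
tool_pos: [462.8, -178.4, 30.2]
eef_rot: [-0.357, -3.086, -0.041]
wrist_force: [0.3, 0.4, -1.1]
finger_gap: 64.2
```

```bash
python3 - <<'E'
from h import *
plan((465,-183.5,21.5),76.5,1,vmax=15)
E
```

```text
t 10.33 at [ 462.8 -178.4   30.2] jaw 76.8 tilt 2.47 zax [-1.78  1.71] F [ 0.3  0.4 -1.1] gap 64.2 j7 1.75
[[1,[-0.0037,-0.0046,0.0085],0.3]]
```

>>> step_arm(moves=[[1,[-0.0035,-0.005,0.002],0.3],[1,[0,0,0],0],[1,[0,0,0],0]])

```text
clock: 10.58
tool_pos: [466.1, -183.7, 27.8]
eef_rot: [-0.364, -3.086, -0.041]
wrist_force: [0.0, -0.6, -0.8]
finger_gap: 63.4
```

```bash
python3 - <<'E'
from h import *
plan((465,-183.5,21),76.5,1,vmax=15)
E
```

```text
t 10.58 at [ 466.1 -183.7   27.8] jaw 76.5 tilt 2.47 zax [-1.77  1.72] F [ 0.  -0.6 -0.8] gap 63.4 j7 1.76
[[1,[0.0008,-0.0002,0.0068],0.02]]
```

>>> step_arm(moves=[[1,[0.0008,0,0.003],0],[1,[0,0,0.0025],0],[1,[0,0,0],0]])

```text
clock: 10.83
tool_pos: [466.1, -183.9, 22.8]
eef_rot: [-0.365, -3.088, -0.04]
wrist_force: [-0.1, -0.5, -1.1]
finger_gap: 63.8
```

```bash
python3 - <<'E'
from h import *
plan((465,-183.5,20.5),76.5,1,vmax=15)
E
```

```text
t 10.83 at [ 466.1 -183.9   22.8] jaw 76.5 tilt 2.36 zax [-1.65  1.69] F [-0.1 -0.5 -1.1] gap 63.8 j7 1.76
[[1,[0.0011,0.0,0.0023],-0.01]]
```

>>> step_arm(moves=[[1,[0.001,0,0.0015],0],[1,[0,0,0.0015],0],[1,[0,0,0],0]])

```text
clock: 11.08
tool_pos: [465.6, -183.6, 20.6]
eef_rot: [-0.365, -3.089, -0.04]
wrist_force: [-0.4, 0.9, -0.8]
finger_gap: 63.9
```

>>> step_arm(moves=[[-1,[0,0,0],0],[-1,[0,0,0],0],[-1,[0,0,0],0],[-1,[0,0,0],0]])

```text
clock: 11.42
tool_pos: [465.6, -183.5, 20.8]
eef_rot: [-0.365, -3.09, -0.04]
wrist_force: [-0.1, -0.0, -0.1]
finger_gap: 86.3
```

>>> step_arm(moves=[[-1,[0,0,-0.02],0],[-1,[0,0,-0.04],0],[-1,[-0.04,0,-0.03],0],[-1,[-0.04,0,0],0],[-1,[-0.02,0,0],0]])

```text
clock: 11.83
tool_pos: [556.5, -207.9, 106.4]
eef_rot: [-0.367, -3.079, -0.043]
wrist_force: [-0.8, -0.0, -0.0]
finger_gap: 87.8
```

>>> step_arm(moves=[[-1,[0,0,0],0],[-1,[0,0,0],0]])

```text
clock: 12.0
tool_pos: [561.3, -208.7, 107.3]
eef_rot: [-0.366, -3.084, -0.042]
wrist_force: [-0.3, 0.1, -0.5]
finger_gap: 87.5
```

```bash
python3 - <<'E'
from h import *
plan((600,-154.5,100),86,-1)
f,K,W=cam("wrist");np.savez("w6.npz",f=f,K=K,W=W)
g,_,_=cam("top");g=cv2.resize(g[130:260,270:485],None,fx=1.85,fy=1.85,interpolation=cv2.INTER_CUBIC)
g=cv2.copyMakeBorder(g,0,400-g.shape[0],0,0,0)[:,:390]
cv2.imwrite("pics/w6.png",np.hstack([f[:,120:530],g]))
E
```

```text
t 12.0 at [ 561.3 -208.7  107.3] jaw 76.4 tilt 2.55 zax [-1.83  1.77] F [-0.3  0.1 -0.5] gap 87.5 j7 1.72
[[-1,[-0.0126,0.0308,0.0038],-4.78],[-1,[-0.0151,0.0296,0.0038],-4.78]]
```

View pics/w6.png

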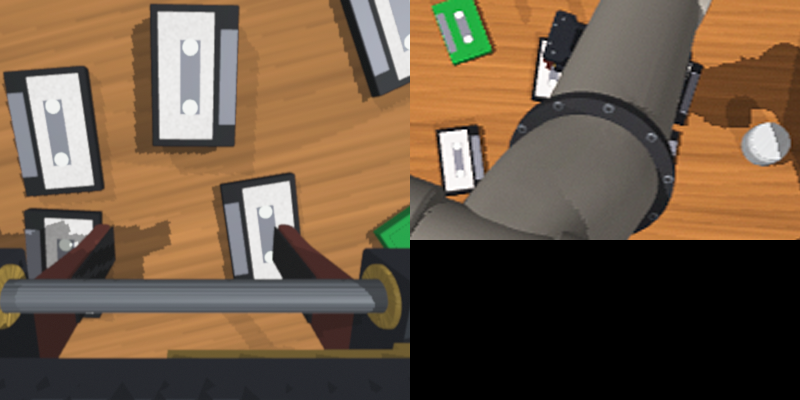

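```bash
cat >> h.py <<'E'
def tapes(f,K,W,z=12,smax=70,wrist=True):
    h=cv2.cvtColor(f,cv2.COLOR_BGR2HSV); m=((h[...,1]<smax)|(h[...,2]<45)).astype(np.uint8)*255
    if wrist: m[246:]=0
    m=cv2.morphologyEx(m,cv2.MORPH_OPEN,np.ones((3,3)))
    cs,_=cv2.findContours(m,cv2.RETR_EXTERNAL,cv2.CHAIN_APPROX_NONE); out=[]
    for c in cs:
        if cv2.contourArea(c)<(2500 if wrist else 250): continue
        q=px2w(c[:,0,:],z,K,W)[:,:2].astype(np.float32); (cx,cy),(a,b),an=cv2.minAreaRect(q)
        if a<b: an+=90; a,b=b,a
        if not(40<b<80 and 50<a<125): continue
        an=(an+90)%180-90; x0,y0,w,hh=cv2.boundingRect(c)
        edge=x0<=1 or y0<=1 or x0+w>=639 or (wrist and y0+hh>=245)
        out.append(((cx,cy),an)); print("tape (%.1f,%.1f) yaw %.1f size %.1fx%.1f%s"%(cx,cy,an,a,b," CUT" if edge else ""))
    return out
E
python3 - <<'E'
from h import *
for n in("w6","w5"):
    d=np.load(n+".npz");print(n);tapes(d["f"],d["K"],d["W"])
d=np.load("w6.npz");print("z28");tapes(d["f"],d["K"],d["W"],28)
d=np.load("top.npz");print("top");tapes(d["f"],d["K"],d["W"],12,wrist=False)
d=np.load("w6.npz")
q=px2w(np.array([(151,4),(239,8),(236,147),(153,145)])+[120,0],28,d["K"],d["W"])[:,:2];print(q,q.mean(0))
q=px2w(np.array([(222,182),(295,174)])+[120,0],12,d["K"],d["W"])[:,:2];print(q)
E
```

```text
w6
tape (583.0,-153.0) yaw -4.6 size 63.6x62.9 CUT
tape (476.8,-302.2) yaw -9.1 size 97.7x65.7
tape (462.0,-183.3) yaw -14.0 size 104.7x67.2
tape (465.1,-21.1) yaw 11.4 size 78.6x68.1 CUT
w5
tape (476.8,-302.2) yaw -9.0 size 97.8x66.1
tape (456.0,-22.5) yaw 11.5 size 96.8x67.3 CUT
z28
tape (578.0,-155.9) yaw -4.6 size 59.7x59.0 CUT
tape (478.4,-295.9) yaw -9.1 size 91.6x61.7
tape (464.5,-184.3) yaw -14.0 size 98.3x63.0
tape (467.4,-32.1) yaw 11.4 size 73.8x63.9 CUT
top
tape (460.3,-335.4) yaw -9.1 size 99.3x64.8
tape (452.9,-20.2) yaw 11.4 size 99.8x62.3
tape (509.5,-471.1) yaw -59.8 size 75.3x59.5
tape (585.1,-331.8) yaw -16.2 size 100.8x63.4
tape (599.3,-153.6) yaw -4.2 size 99.8x62.4
[[ 409.4785283  -202.12354211]
 [ 426.04142812 -142.16801694]
 [ 520.75891075 -164.39513081]
 [ 504.24516979 -226.17655496]] [ 465.13100924 -183.7158112 ]
[[ 547.66391698 -179.60399825]
 [ 555.66404789 -118.29848558]]
```

>>> step_arm(moves=[[-1,[0.018,0.004,-0.005],0],[-1,[0.018,0.004,-0.005],0],[-1,[0,0,0],0],[-1,[0,0,0],0]])

```text
clock: 12.43
tool_pos: [519.9, -191.1, 116.4]
eef_rot: [-0.368, -3.075, -0.044]
wrist_force: [0.7, -0.5, -0.1]
finger_gap: 87.9
```

```bash
python3 - <<'E'
from h import *
plan((600,-154.5,100),86,-1)
f,K,W=cam("wrist");np.savez("w7.npz",f=f,K=K,W=W);print(W[:3,3])
tapes(f,K,W,28)
cv2.imwrite("pics/w7.png",cv2.resize(f[20:230,230:390],None,fx=3.7,fy=2.8,interpolation=cv2.INTER_CUBIC))
E
```

```text
t 12.43 at [ 519.9 -191.1  116.4] jaw 76.3 tilt 3.0 zax [-2.32  1.91] F [ 0.7 -0.5 -0.1] gap 87.9 j7 1.71
[[-1,[-0.0233,0.018,0.0048],-3.22],[-1,[-0.0243,0.0167,0.0048],-3.22],[-1,[-0.0252,0.0153,0.0048],-3.22]]
[ 462.21354501 -182.21758024  280.82800966]
tape (475.7,-295.0) yaw -9.1 size 91.8x62.1
tape (464.0,-184.1) yaw -13.9 size 98.0x62.9
tape (455.6,-32.0) yaw 11.3 size 92.2x62.9
```

View pics/w7.png

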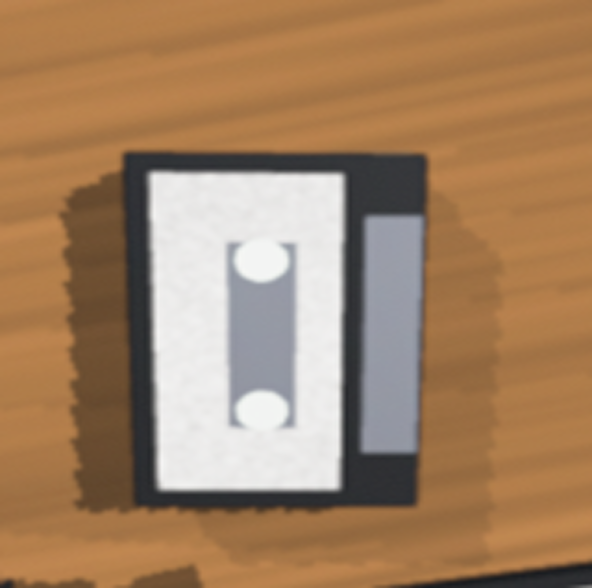

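```bash
python3 - <<'E'
from h import *
plan((599.5,-153.3,45),85.6,-1,vmax=13)
E
```

```text
t 12.48 at [ 519.7 -191.2  116.4] jaw 76.3 tilt 3.03 zax [-2.35  1.91] F [-1.5 -0.2  0.4] gap 88.1 j7 1.71
[[-1,[-0.008,0.006,0.0077],-1.03],[-1,[-0.0081,0.0059,0.0077],-1.03],[-1,[-0.0082,0.0057,0.0077],-1.03],[-1,[-0.0083,0.0056,0.0077],-1.03],[-1,[-0.0084,0.0054,0.0077],-1.03]]
[[-1,[-0.0085,0.0053,0.0077],-1.03],[-1,[-0.0086,0.0051,0.0077],-1.03],[-1,[-0.0087,0.0049,0.0077],-1.03],[-1,[-0.0088,0.0048,0.0077],-1.03]]
```

>>> step_arm(moves=[[-1,[-0.008,0.006,0.0077],-1],[-1,[-0.008,0.006,0.0077],-1],[-1,[-0.008,0.0055,0.0077],-1],[-1,[-0.0085,0.0055,0.0077],-1],[-1,[-0.0085,0.0055,0.0077],-1]])

```text
clock: 12.9
tool_pos: [568.7, -169.9, 73.1]
eef_rot: [-0.225, -3.092, -0.046]
wrist_force: [0.9, -0.1, 0.6]
finger_gap: 87.7
```

>>> step_arm(moves=[[-1,[-0.0085,0.005,0.0077],-1],[-1,[-0.0085,0.005,0.0077],-1],[-1,[-0.006,0.004,0.0077],-1],[-1,[-0.004,0.002,0.004],-1],[-1,[0,0,0],0]])

```text
clock: 13.32
tool_pos: [601.3, -151.2, 37.4]
eef_rot: [-0.095, -3.095, -0.052]
wrist_force: [0.7, -0.5, 0.1]
finger_gap: 87.9
```

```bash
python3 - <<'E'
from h import *
plan((600.5,-153.3,5),85.6,-1,vmax=13)
E
```

```text
t 13.32 at [ 601.3 -151.2   37.4] jaw 86.5 tilt 3.18 zax [-2.47  2.  ] F [ 0.7 -0.5  0.1] gap 87.9 j7 1.78
[[-1,[-0.0003,-0.0011,0.0108],0.28],[-1,[-0.0003,-0.0011,0.0108],0.28],[-1,[-0.0003,-0.0011,0.0108],0.28]]
```

>>> step_arm(moves=[[-1,[0,-0.002,0.009],0.3],[-1,[0,-0.001,0.009],0.3],[-1,[0,-0.001,0.008],0.3],[-1,[0,0,0.004],0],[-1,[0,0,0],0]])

```text
clock: 13.73
tool_pos: [598.4, -155.8, 4.5]
eef_rot: [-0.125, -3.094, -0.05]
wrist_force: [-0.0, 0.2, -0.4]
finger_gap: 88.1
```

```bash
python3 - <<'E'
from h import *
plan((600.5,-153.3,4.5),85.6,-1,vmax=13)
E
```

```text
t 13.73 at [ 598.4 -155.8    4.5] jaw 85.3 tilt 3.18 zax [-2.51  1.95] F [-0.   0.2 -0.4] gap 88.1 j7 1.78
[[-1,[-0.0019,0.0027,-0.0],-0.26]]
```

>>> step_arm(moves=[[1,[0,0.0,0],0],[1,[0,0,0],0],[1,[0,0,0],0],[1,[0,0,0],0],[1,[0,0,0],0]])

```text
clock: 14.15
tool_pos: [598.2, -156.6, 5.2]
eef_rot: [-0.127, -3.094, -0.05]
wrist_force: [0.4, -0.4, -0.4]
finger_gap: 63.8
```

>>> step_arm(moves=[[1,[0,0,-0.012],0],[1,[0,0,-0.016],0],[1,[0,0,-0.016],0],[1,[0,0,-0.016],0],[1,[0,0,-0.01],0]])

```text
clock: 14.57
tool_pos: [599.7, -158.7, 78.7]
eef_rot: [-0.126, -3.09, -0.05]
wrist_force: [1.1, 0.0, -0.0]
finger_gap: 64.0
```

```bash
cat >> h.py <<'E'
def held(bot):
    "tape in hand: bot = TCP height above tape bottom; returns dx"
    s=state();f,K,W=cam("wrist")
    T=np.eye(4);T[:3,:3]=cv2.Rodrigues(np.array(s["eef_rot"],float))[0];T[:3,3]=s["tool_pos"];C=np.linalg.inv(T)@W
    h=cv2.cvtColor(f,cv2.COLOR_BGR2HSV); m=((h[...,1]<70)|(h[...,2]<45))
    v=[]
    for c in range(275,350,5):
        r=245
        while r>0 and m[max(r-3,0):r+1,c].any(): r-=1
        v.append(r+1)
    x=px2w(np.c_[np.arange(275,350,5),v],bot-12,K,C)[:,0]; a=np.polyfit(np.arange(len(x)),x,1)
    print("held rows",v,"dx",(np.median(x)-48.9).round(1)); return f,K,W
E
python3 - <<'E'
from h import *
plan((530,-200,90),76.4,1,vmax=13)
f,K,W=held(4.5);tapes(f,K,W)
d=np.load("w5.npz");
E
```

```text
t 14.57 at [ 599.7 -158.7   78.7] jaw 85.3 tilt 3.35 zax [-2.71  1.98] F [ 1.1  0.  -0. ] gap 64.0 j7 1.77
[[1,[0.0095,-0.0067,-0.0013],1.27],[1,[0.0094,-0.0069,-0.0013],1.27],[1,[0.0092,-0.0071,-0.0013],1.27],[1,[0.0091,-0.0073,-0.0013],1.27],[1,[0.0089,-0.0075,-0.0013],1.27]]
[[1,[0.0087,-0.0077,-0.0013],1.27],[1,[0.0086,-0.0079,-0.0013],1.27]]
held rows [162, 162, 162, 162, 162, 162, 162, 162, 162, 162, 162, 162, 162, 162, 162] dx -2.3
tape (591.5,-156.7) yaw 84.7 size 109.1x64.8 CUT
tape (576.6,-326.5) yaw -16.2 size 77.0x68.2 CUT
tape (477.7,-18.3) yaw -78.7 size 67.6x53.8 CUT
tape (477.2,-190.3) yaw -13.9 size 70.1x67.7 CUT
tape (481.9,-301.6) yaw -9.2 size 89.0x68.0 CUT
```

```bash
python3 - <<'E'
from h import *
plan((466,-182,60),76.4,1,vmax=14)
E
```

```text
t 14.62 at [ 601.  -159.    80.5] jaw 85.3 tilt 3.2 zax [-2.54  1.95] F [ 1.4 -0.2  1.3] gap 63.7 j7 1.77
[[1,[0.0132,-0.0035,0.0026],0.89],[1,[0.0131,-0.0037,0.0026],0.89],[1,[0.013,-0.0039,0.0026],0.89],[1,[0.013,-0.0041,0.0026],0.89],[1,[0.0129,-0.0043,0.0026],0.89]]
[[1,[0.0129,-0.0045,0.0026],0.89],[1,[0.0128,-0.0047,0.0026],0.89],[1,[0.0127,-0.0049,0.0026],0.89],[1,[0.0126,-0.0051,0.0026],0.89],[1,[0.0125,-0.0053,0.0026],0.89]]
```

>>> step_arm(moves=[[1,[0.013,-0.0035,0.001],0.9],[1,[0.013,-0.0035,0.001],0.9],[1,[0.013,-0.004,0.001],0.9],[1,[0.013,-0.004,0.001],0.9],[1,[0.013,-0.004,0.001],0.9]])

```text
clock: 15.03
tool_pos: [536.5, -169.6, 80.7]
eef_rot: [-0.248, -3.093, -0.047]
wrist_force: [1.0, -0.6, -1.8]
finger_gap: 63.8
```

>>> step_arm(moves=[[1,[0.013,-0.0045,0.002],0.9],[1,[0.013,-0.0045,0.002],0.9],[1,[0.013,-0.005,0.003],0.9],[1,[0.01,-0.005,0.003],0.9],[1,[0,0,0],0.9]])

```text
clock: 15.45
tool_pos: [478.6, -179.9, 72.0]
eef_rot: [-0.378, -3.077, -0.045]
wrist_force: [-1.1, 0.6, -0.2]
finger_gap: 63.8
```

```bash
python3 - <<'E'
from h import *
plan((461.6,-182.5,42),76.4,1,vmax=13)
E
```

```text
t 15.45 at [ 478.6 -179.9   72. ] jaw 76.0 tilt 2.88 zax [-2.14  1.92] F [-1.1  0.6 -0.2] gap 63.8 j7 1.72
[[1,[0.0048,-0.0024,0.0102],-0.15],[1,[0.0049,-0.0024,0.0102],-0.15],[1,[0.0049,-0.0024,0.0102],-0.15]]
```

Moving inward reduces the tilt.

>>> step_arm(moves=[[1,[0.005,-0.0025,0.009],-0.2],[1,[0.005,-0.0025,0.009],0],[1,[0.004,-0.0025,0.008],0],[1,[0,0,0],0],[1,[0,0,0],0]])

```text
clock: 15.87
tool_pos: [463.5, -182.9, 44.4]
eef_rot: [-0.371, -3.081, -0.045]
wrist_force: [-0.3, 0.5, -0.4]
finger_gap: 63.7
```

```bash
python3 - <<'E'
from h import *
plan((461.6,-182.5,38),76.4,1,vmax=13)
E
```

```text
t 15.87 at [ 463.5 -182.9   44.4] jaw 76.2 tilt 2.75 zax [-1.99  1.89] F [-0.3  0.5 -0.4] gap 63.7 j7 1.75
[[1,[0.0017,-0.0002,0.0065],-0.17]]
```

>>> step_arm(moves=[[1,[0.002,-0.0005,0.005],-0.2],[1,[0,0,0.0035],0],[1,[0,0,0],0],[1,[0,0,0],0]])

```text
clock: 16.2
tool_pos: [462.7, -182.4, 35.2]
eef_rot: [-0.363, -3.083, -0.045]
wrist_force: [-0.6, 1.4, -1.1]
finger_gap: 63.7
```

```bash
python3 - <<'E'
from h import *
plan((461.6,-182.5,33.2),76.4,1,vmax=13)
E
```

```text
t 16.2 at [ 462.7 -182.4   35.2] jaw 76.5 tilt 2.69 zax [-1.92  1.89] F [-0.6  1.4 -1.1] gap 63.7 j7 1.76
[[1,[0.0009,-0.0004,0.002],0.14]]
```

>>> step_arm(moves=[[1,[0.001,0,0.002],0],[1,[0,0,0.0005],0],[-1,[0,0,0],0],[-1,[0,0,0],0],[-1,[0,0,0],0]])

```text
clock: 16.62
tool_pos: [462.6, -182.1, 33.3]
eef_rot: [-0.363, -3.085, -0.045]
wrist_force: [0.1, -0.8, 0.9]
finger_gap: 80.4
```

>>> step_arm(moves=[[-1,[0,0,0],0],[-1,[0,0,-0.015],0],[-1,[0,0,-0.02],0],[-1,[-0.01,0,-0.02],0],[-1,[-0.015,0,-0.02],0]])

```text
clock: 17.03
tool_pos: [483.9, -188.9, 105.7]
eef_rot: [-0.362, -3.073, -0.047]
wrist_force: [1.5, -0.5, -0.9]
finger_gap: 88.1
```

>>> step_arm(moves=[[-1,[-0.015,-0.005,0],0],[-1,[-0.01,-0.005,0],0],[-1,[0,0,0],0],[-1,[0,0,0],0]])

```text
clock: 17.37
tool_pos: [512.3, -206.1, 109.8]
eef_rot: [-0.362, -3.084, -0.045]
wrist_force: [0.4, -0.2, -0.2]
finger_gap: 87.4
```

```bash
python3 - <<'E'
from h import *
f,K,W=cam("wrist");np.savez("w8.npz",f=f,K=K,W=W)
tapes(f,K,W,40);print();o=tapes(f,K,W,12)
plan((476.8,-302.2,50),81,-1,vmax=14)
E
```

```text
tape (474.8,-291.2) yaw -8.9 size 89.0x58.5 CUT
tape (465.6,-184.7) yaw -13.4 size 97.9x62.9
tape (454.9,-41.5) yaw 11.3 size 87.6x60.4

tape (477.4,-302.4) yaw -8.9 size 99.6x65.5 CUT
tape (467.1,-183.2) yaw -13.4 size 109.6x70.4
tape (455.1,-22.9) yaw 11.3 size 98.1x67.6
t 17.42 at [ 512.2 -206.1  109.8] jaw 76.6 tilt 2.64 zax [-1.85  1.88] F [ 0.5 -0.1  0.1] gap 87.6 j7 1.74
[[-1,[0.0011,-0.0115,0.0064],-0.49],[-1,[0.0012,-0.0114,0.0064],-0.49],[-1,[0.0013,-0.0114,0.0064],-0.49],[-1,[0.0014,-0.0114,0.0064],-0.49],[-1,[0.0015,-0.0114,0.0064],-0.49]]
[[-1,[0.0016,-0.0114,0.0064],-0.49],[-1,[0.0017,-0.0114,0.0064],-0.49],[-1,[0.0018,-0.0114,0.0064],-0.49],[-1,[0.0019,-0.0114,0.0064],-0.49]]
```

>>> step_arm(moves=[[-1,[0.001,-0.0115,0.004],-0.5],[-1,[0.001,-0.0115,0.005],-0.5],[-1,[0.001,-0.0115,0.005],-0.5],[-1,[0.001,-0.0115,0.005],-0.5],[-1,[0.001,-0.0115,0.005],-0.5]])

```text
clock: 17.83
tool_pos: [491.1, -255.8, 82.7]
eef_rot: [-0.281, -3.09, -0.052]
wrist_force: [0.0, 0.2, -0.3]
finger_gap: 87.9
```

>>> step_arm(moves=[[-1,[0.001,-0.0115,0.006],-0.5],[-1,[0.001,-0.0115,0.007],-0.5],[-1,[0.001,-0.008,0.008],-0.5],[-1,[0,0,0],0],[-1,[0,0,0],0]])

```text
clock: 18.25
tool_pos: [474.8, -285.0, 57.3]
eef_rot: [-0.243, -3.085, -0.057]
wrist_force: [-0.5, 0.0, 0.9]
finger_gap: 88.1
```

```bash
python3 - <<'E'
from h import *
plan((477,-301.8,4.5),81,-1,vmax=14)
E
```

```text
t 18.25 at [ 474.8 -285.    57.3] jaw 80.9 tilt 3.39 zax [-2.49  2.3 ] F [-0.5  0.   0.9] gap 88.1 j7 1.99
[[-1,[-0.0019,-0.0045,0.013],-0.01],[-1,[-0.0019,-0.0045,0.013],-0.01],[-1,[-0.0019,-0.0045,0.013],-0.01],[-1,[-0.0019,-0.0045,0.013],-0.01]]
```

>>> step_arm(moves=[[-1,[-0.002,-0.008,0.006],0],[-1,[-0.002,-0.008,0.006],0],[-1,[0,-0.002,0.01],0],[-1,[0,0,0.01],0],[-1,[0,0,0],0]])

```text
clock: 18.67
tool_pos: [475.3, -301.5, 22.5]
eef_rot: [-0.24, -3.087, -0.057]
wrist_force: [-0.4, 0.6, -0.7]
finger_gap: 87.4
```

```bash
python3 - <<'E'
from h import *
plan((477,-301.8,4.5),81,-1,vmax=14)
E
```

```text
t 18.67 at [ 475.3 -301.5   22.5] jaw 81.1 tilt 3.35 zax [-2.42  2.32] F [-0.4  0.6 -0.7] gap 87.4 j7 2.03
[[-1,[-0.0013,-0.0003,0.0089],0.03],[-1,[-0.0013,-0.0003,0.0089],0.03]]
```

>>> step_arm(moves=[[-1,[-0.0025,0,0.008],0],[-1,[0,0,0.0085],0],[-1,[0,0,0],0],[1,[0,0,0],0],[1,[0,0,0],0]])

```text
clock: 19.08
tool_pos: [477.1, -299.6, 2.5]
eef_rot: [-0.238, -3.084, -0.06]
wrist_force: [0.1, 0.4, 0.0]
finger_gap: 77.8
```

>>> step_arm(moves=[[1,[0,0,0],0],[1,[0,0,0],0],[1,[0,0,0],0],[1,[0,0,0],0]])

```text
clock: 19.42
tool_pos: [477.7, -299.7, 3.4]
eef_rot: [-0.238, -3.086, -0.059]
wrist_force: [0.3, -0.2, -1.4]
finger_gap: 64.0
```

```bash
python3 - <<'E'
from h import *
plan((477,-301.8,85),81,1,vmax=14)
E
```

```text
t 19.42 at [ 477.7 -299.7    3.4] jaw 81.1 tilt 3.43 zax [-2.47  2.38] F [ 0.3 -0.2 -1.4] gap 64.0 j7 2.03
[[1,[0.0007,0.0001,-0.0136],0.02],[1,[0.0007,0.0001,-0.0136],0.02],[1,[0.0007,0.0001,-0.0136],0.02],[1,[0.0007,0.0001,-0.0136],0.02],[1,[0.0007,0.0001,-0.0136],0.02]]
[[1,[0.0007,0.0001,-0.0136],0.02]]
```

>>> step_arm(moves=[[1,[0,0,-0.012],0],[1,[0,0,-0.016],0],[1,[0,0,-0.016],0],[1,[0,0,-0.016],0],[1,[0,0,-0.01],0]])

```text
clock: 19.83
tool_pos: [479.1, -302.0, 77.0]
eef_rot: [-0.238, -3.082, -0.062]
wrist_force: [-0.1, 1.5, -0.2]
finger_gap: 64.0
```

```bash
python3 - <<'E'
from h import *
held(4.5)
plan((466,-189,75),76.5,1,vmax=14)
E
```

```text
held rows [154, 154, 154, 154, 154, 154, 154, 154, 154, 154, 154, 154, 154, 154, 154] dx 1.5
t 19.88 at [ 480.2 -302.7   78.6] jaw 81.1 tilt 3.51 zax [-2.54  2.42] F [ 0.  -0.1  1.1] gap 64.0 j7 2.01
[[1,[0.0035,0.0122,0.001],0.51],[1,[0.0036,0.0122,0.001],0.51],[1,[0.0037,0.0122,0.001],0.51],[1,[0.0038,0.0121,0.001],0.51],[1,[0.0039,0.0121,0.001],0.51]]
[[1,[0.004,0.0121,0.001],0.51],[1,[0.0041,0.012,0.001],0.51],[1,[0.0042,0.012,0.001],0.51],[1,[0.0043,0.0119,0.001],0.51]]
```

>>> step_arm(moves=[[1,[0.0035,0.012,0],0.5],[1,[0.0035,0.012,0],0.5],[1,[0.0035,0.012,0],0.5],[1,[0.0035,0.012,0],0.5],[1,[0.004,0.012,0],0.5]])

```text
clock: 20.3
tool_pos: [473.3, -242.8, 84.3]
eef_rot: [-0.317, -3.082, -0.053]
wrist_force: [-0.4, -0.7, -1.4]
finger_gap: 63.9
```

>>> step_arm(moves=[[1,[0.004,0.012,0],0.5],[1,[0.004,0.012,0],0.5],[1,[0.004,0.012,0],0.5],[1,[0.003,0.008,0],0.5],[1,[0,0,0],0]])

```text
clock: 20.72
tool_pos: [467.0, -191.5, 86.4]
eef_rot: [-0.37, -3.075, -0.054]
wrist_force: [0.6, -0.3, -0.0]
finger_gap: 64.1
```

>>> step_arm(moves=[[1,[0,0,0],0]])

```text
clock: 20.8
tool_pos: [467.0, -191.4, 86.4]
eef_rot: [-0.369, -3.075, -0.053]
wrist_force: [-0.3, -0.0, -1.5]
finger_gap: 63.8
```

```bash
python3 - <<'E'
from h import *
plan((464.4,-183.2,55),76.4,1,vmax=13)
E
```

```text
t 20.8 at [ 467.  -191.4   86.4] jaw 76.3 tilt 3.21 zax [-2.27  2.26] F [-0.3 -0.  -1.5] gap 63.8 j7 1.75
[[1,[0.001,0.0021,0.0106],-0.04],[1,[0.001,0.0021,0.0106],-0.04],[1,[0.001,0.0021,0.0106],-0.04]]
```

>>> step_arm(moves=[[1,[0.002,0.005,0.01],0],[1,[0.0015,0.003,0.011],0],[1,[0,0,0.01],0],[1,[0,0,0],0],[1,[0,0,0],0]])

```text
clock: 21.22
tool_pos: [464.2, -183.6, 53.0]
eef_rot: [-0.373, -3.076, -0.051]
wrist_force: [-0.2, -0.7, -1.2]
finger_gap: 64.0
```

```bash
python3 - <<'E'
from h import *
plan((464.4,-183.2,47),76.4,1,vmax=13)
E
```

```text
t 21.22 at [ 464.2 -183.6   53. ] jaw 76.1 tilt 3.11 zax [-2.22  2.18] F [-0.2 -0.7 -1.2] gap 64.0 j7 1.75
[[1,[-0.0003,0.0002,0.006],-0.27]]
```

>>> step_arm(moves=[[1,[0,0.0005,0.005],-0.3],[1,[0,0,0.003],0],[1,[0,0,0],0]])

```text
clock: 21.47
tool_pos: [464.0, -183.8, 44.1]
eef_rot: [-0.366, -3.076, -0.051]
wrist_force: [-0.3, 0.4, -0.3]
finger_gap: 63.9
```

```bash
python3 - <<'E'
from h import *
plan((464.4,-183.2,43.4),76.4,1,vmax=13)
E
```

```text
t 21.47 at [ 464.  -183.8   44.1] jaw 76.4 tilt 3.1 zax [-2.22  2.16] F [-0.3  0.4 -0.3] gap 63.9 j7 1.76
[[1,[-0.0002,0.0007,0.0007],-0.02]]
```

>>> step_arm(moves=[[1,[0,0.0005,0.001],0],[-1,[0,0,0],0],[-1,[0,0,0],0],[-1,[0,0,0],0],[-1,[0,0,0],0]])

```text
clock: 21.88
tool_pos: [465.0, -183.9, 43.8]
eef_rot: [-0.368, -3.078, -0.05]
wrist_force: [0.6, 0.1, -0.2]
finger_gap: 86.1
```

>>> step_arm(moves=[[-1,[0,0,-0.015],0],[-1,[0,0,-0.02],0],[-1,[-0.01,0,-0.02],0],[-1,[-0.014,0.006,-0.015],0],[-1,[-0.014,0.012,0],0]])

```text
clock: 22.3
tool_pos: [505.3, -179.8, 114.9]
eef_rot: [-0.374, -3.072, -0.05]
wrist_force: [-0.0, 0.2, 0.9]
finger_gap: 87.4
```

>>> step_arm(moves=[[-1,[-0.01,0.012,0],0],[-1,[0,0.01,0],0],[-1,[0,0,0],0],[-1,[0,0,0],0]])

```text
clock: 22.63
tool_pos: [524.2, -157.0, 115.7]
eef_rot: [-0.369, -3.076, -0.051]
wrist_force: [-0.8, -1.5, 0.4]
finger_gap: 87.6
```

```bash
python3 - <<'E'
from h import *
f,K,W=cam("wrist");np.savez("w9.npz",f=f,K=K,W=W)
tapes(f,K,W,52);print();o=tapes(f,K,W,12)
plan((455,-22.5,55),101.4,-1,vmax=14)
E
```

```text
tape (464.0,-184.5) yaw -13.4 size 97.4x64.3
tape (456.7,-40.6) yaw 11.4 size 83.4x55.8

tape (463.6,-190.8) yaw -13.4 size 114.5x75.5
tape (455.0,-21.7) yaw 11.4 size 98.0x65.6
t 22.68 at [ 523.9 -156.7  115.6] jaw 76.3 tilt 3.15 zax [-2.26  2.19] F [-0.   1.1 -0.1] gap 87.7 j7 1.65
[[-1,[0.008,0.0094,0.0057],-2.09],[-1,[0.0076,0.0096,0.0057],-2.09],[-1,[0.0073,0.0099,0.0057],-2.09],[-1,[0.0069,0.0102,0.0057],-2.09],[-1,[0.0065,0.0104,0.0057],-2.09]]
[[-1,[0.0061,0.0107,0.0057],-2.09],[-1,[0.0057,0.0109,0.0057],-2.09],[-1,[0.0053,0.0111,0.0057],-2.09],[-1,[0.0049,0.0113,0.0057],-2.09],[-1,[0.0045,0.0114,0.0057],-2.09]]
[[-1,[0.0041,0.0116,0.0057],-2.09],[-1,[0.0037,0.0117,0.0057],-2.09]]
```

>>> step_arm(moves=[[-1,[0.008,0.0095,0.003],-2.1],[-1,[0.0075,0.0095,0.003],-2.1],[-1,[0.0075,0.01,0.003],-2.1],[-1,[0.007,0.01,0.004],-2.1],[-1,[0.0065,0.0105,0.004],-2.1]])

```text
clock: 23.1
tool_pos: [489.3, -99.6, 99.6]
eef_rot: [-0.067, -3.097, -0.056]
wrist_force: [0.5, -0.2, -0.1]
finger_gap: 87.6
```

>>> step_arm(moves=[[-1,[0.006,0.0105,0.006],-2.1],[-1,[0.0055,0.011,0.006],-2.1],[-1,[0.0055,0.011,0.006],-2.1],[-1,[0.005,0.0115,0.006],-2.1],[-1,[0.0045,0.0115,0.006],-2.1]])

```text
clock: 23.52
tool_pos: [454.8, -37.0, 70.4]
eef_rot: [0.252, -3.091, -0.064]
wrist_force: [-0.0, 0.1, 0.5]
finger_gap: 87.9
```

>>> step_arm(moves=[[-1,[0.003,0.01,0.006],-2],[-1,[0,0,0.004],-1],[-1,[0,0,0],0],[-1,[0,0,0],0]])

```text
clock: 23.85
tool_pos: [446.6, -22.8, 58.4]
eef_rot: [0.354, -3.079, -0.068]
wrist_force: [-0.6, -0.7, 0.1]
finger_gap: 87.6
```

```bash
python3 - <<'E'
from h import *
plan((454.6,-21.2,4.5),101.4,-1,vmax=14)
E
```

```text
t 23.85 at [446.6 -22.8  58.4] jaw 103.1 tilt 3.46 zax [-2.67  2.21] F [-0.6 -0.7  0.1] gap 87.6 j7 1.81
[[-1,[-0.0025,-0.0007,0.0134],0.42],[-1,[-0.0025,-0.0007,0.0134],0.42],[-1,[-0.0025,-0.0007,0.0134],0.42],[-1,[-0.0025,-0.0006,0.0134],0.42]]
```

>>> step_arm(moves=[[-1,[-0.005,-0.001,0.01],0.6],[-1,[-0.004,-0.001,0.011],0.6],[-1,[-0.001,0,0.01],0.5],[-1,[0,0,0.008],0],[-1,[0,0,0],0]])

```text
clock: 24.27
tool_pos: [458.1, -23.5, 17.0]
eef_rot: [0.298, -3.088, -0.064]
wrist_force: [-0.0, -0.0, -0.8]
finger_gap: 88.1
```

```bash
python3 - <<'E'
from h import *
plan((454.6,-21.2,4.5),101.4,-1,vmax=14)
E
```

```text
t 24.27 at [458.1 -23.5  17. ] jaw 101.0 tilt 3.25 zax [-2.44  2.14] F [-0.  -0.  -0.8] gap 88.1 j7 1.79
[[-1,[0.0026,0.0024,0.0127],-0.41]]
```

>>> step_arm(moves=[[-1,[0.0025,0.0025,0.006],-0.4],[-1,[0,0,0.006],0],[-1,[0,0,0],0],[1,[0,0,0],0],[1,[0,0,0],0]])

```text
clock: 24.68
tool_pos: [453.4, -21.4, 3.4]
eef_rot: [0.309, -3.085, -0.064]
wrist_force: [-0.1, -1.2, 0.7]
finger_gap: 77.9
```

>>> step_arm(moves=[[1,[0,0,0],0],[1,[0,0,0],0],[1,[0,0,0],0],[1,[0,0,0],0]])

```text
clock: 25.02
tool_pos: [454.0, -21.4, 4.2]
eef_rot: [0.309, -3.086, -0.064]
wrist_force: [0.2, -0.4, 0.6]
finger_gap: 63.8
```

>>> step_arm(moves=[[1,[0,0,-0.012],0],[1,[0,0,-0.018],0],[1,[0,0,-0.018],0],[1,[0,0,-0.018],0],[1,[0,0,-0.018],0]])

```text
clock: 25.43
tool_pos: [454.5, -24.6, 88.3]
eef_rot: [0.309, -3.078, -0.065]
wrist_force: [0.3, -0.3, -0.9]
finger_gap: 63.6
```

>>> step_arm(moves=[[1,[0,0,0],0],[1,[0,0,0],0]])

```text
clock: 25.6
tool_pos: [456.9, -24.7, 91.5]
eef_rot: [0.309, -3.085, -0.064]
wrist_force: [-0.1, -0.0, -0.1]
finger_gap: 63.7
```

```bash
python3 - <<'E'
from h import *
held(4.5)
plan((464,-180,90),76.5,1,vmax=14)
E
```

```text
held rows [159, 159, 159, 159, 159, 159, 159, 159, 158, 158, 158, 158, 158, 158, 158] dx -0.5
t 25.65 at [457.  -24.8  91.4] jaw 101.4 tilt 3.31 zax [-2.53  2.12] F [0.5 0.5 0.3] gap 64.0 j7 1.78
[[1,[0.002,-0.0128,-0.0004],2.07],[1,[0.0015,-0.0129,-0.0004],2.07],[1,[0.0011,-0.0129,-0.0004],2.07],[1,[0.0006,-0.0129,-0.0004],2.07],[1,[0.0001,-0.0129,-0.0004],2.07]]
[[1,[-0.0003,-0.0129,-0.0004],2.07],[1,[-0.0008,-0.0129,-0.0004],2.07],[1,[-0.0013,-0.0129,-0.0004],2.07],[1,[-0.0017,-0.0128,-0.0004],2.07],[1,[-0.0022,-0.0128,-0.0004],2.07]]
[[1,[-0.0027,-0.0127,-0.0004],2.07],[1,[-0.0031,-0.0126,-0.0004],2.07]]
```

>>> step_arm(moves=[[1,[0.002,-0.013,-0.001],2],[1,[0.0015,-0.013,-0.001],2],[1,[0.001,-0.013,-0.001],2],[1,[0.0005,-0.013,-0.001],2],[1,[0,-0.013,-0.001],2]])

```text
clock: 26.07
tool_pos: [458.1, -94.4, 90.6]
eef_rot: [0.019, -3.091, -0.058]
wrist_force: [0.9, 0.2, -1.5]
finger_gap: 64.1
```

>>> step_arm(moves=[[1,[-0.0005,-0.013,0],2],[1,[-0.001,-0.013,0],2],[1,[-0.0015,-0.013,0],2],[1,[-0.002,-0.013,0],2],[1,[-0.002,-0.013,0],2]])

```text
clock: 26.48
tool_pos: [459.9, -169.2, 87.1]
eef_rot: [-0.286, -3.073, -0.049]
wrist_force: [-0.4, 0.4, 0.0]
finger_gap: 63.8
```

>>> step_arm(moves=[[1,[-0.0025,-0.012,0],2],[1,[-0.003,-0.01,0],2],[1,[0,0,0],0],[1,[0,0,0],0]])

```text
clock: 26.82
tool_pos: [460.4, -198.6, 85.9]
eef_rot: [-0.418, -3.057, -0.043]
wrist_force: [0.1, 1.3, -0.5]
finger_gap: 63.6
```

```bash
python3 - <<'E'
from h import *
plan((462.7,-183.3,68),76.4,1,vmax=13)
E
```

```text
t 26.82 at [ 460.4 -198.6   85.9] jaw 74.4 tilt 3.59 zax [-2.96  2.03] F [ 0.1  1.3 -0.5] gap 63.6 j7 1.73
[[1,[0.0004,0.0075,0.0092],-1.0],[1,[0.0003,0.0075,0.0092],-1.0]]
```

>>> step_arm(moves=[[1,[0,0.007,0.006],-1],[1,[0,0.007,0.006],-1],[1,[0,0.002,0.006],0],[1,[0,0,0],0],[1,[0,0,0],0]])

```text
clock: 27.23
tool_pos: [464.1, -177.0, 66.0]
eef_rot: [-0.349, -3.065, -0.048]
wrist_force: [0.2, -0.4, -0.7]
finger_gap: 63.8
```

```bash
python3 - <<'E'
from h import *
plan((462.7,-183.3,61),76.4,1,vmax=13)
E
```

```text
t 27.23 at [ 464.1 -177.    66. ] jaw 77.0 tilt 3.7 zax [-3.01  2.15] F [ 0.2 -0.4 -0.7] gap 63.8 j7 1.74
[[1,[-0.0003,-0.0066,0.0048],0.57]]
```

>>> step_arm(moves=[[1,[0,-0.006,0.003],0.5],[1,[0,0,0.002],0],[1,[0,0,0],0],[1,[0,0,0],0]])

```text
clock: 27.57
tool_pos: [462.2, -182.5, 60.1]
eef_rot: [-0.361, -3.063, -0.048]
wrist_force: [-0.5, 0.1, -0.6]
finger_gap: 63.3
```

```bash
python3 - <<'E'
from h import *
plan((462.7,-183.3,56.5),76.4,1,vmax=13)
E
```

```text
t 27.57 at [ 462.2 -182.5   60.1] jaw 76.5 tilt 3.74 zax [-3.05  2.16] F [-0.5  0.1 -0.6] gap 63.3 j7 1.75
[[1,[-0.0009,-0.0008,0.0035],0.1]]
```

>>> step_arm(moves=[[1,[-0.0009,-0.001,0.002],0],[1,[0,0,0.0015],0],[1,[0,0,0],0]])

```text
clock: 27.82
tool_pos: [462.9, -184.1, 56.7]
eef_rot: [-0.363, -3.063, -0.048]
wrist_force: [-0.3, 0.2, 2.9]
finger_gap: 64.1
```

>>> step_arm(moves=[[-1,[0,0,0],0],[-1,[0,0,0],0],[-1,[0,0,0],0],[-1,[0,0,0],0]])

```text
clock: 28.15
tool_pos: [463.2, -184.4, 56.9]
eef_rot: [-0.363, -3.064, -0.048]
wrist_force: [-0.9, -0.2, 0.0]
finger_gap: 86.2
```

>>> step_arm(moves=[[-1,[0,0,-0.015],0],[-1,[0,0,-0.02],0],[-1,[-0.01,0,-0.02],0],[-1,[-0.014,-0.005,-0.005],0],[-1,[-0.014,-0.01,0],0]])

```text
clock: 28.57
tool_pos: [497.6, -207.8, 115.7]
eef_rot: [-0.359, -3.059, -0.051]
wrist_force: [0.4, -0.5, 0.0]
finger_gap: 88.1
```

>>> step_arm(moves=[[-1,[-0.014,-0.012,0],0],[-1,[-0.012,-0.012,0],0],[-1,[0,0,0],0],[-1,[0,0,0],0]])

```text
clock: 28.9
tool_pos: [520.9, -240.2, 114.8]
eef_rot: [-0.36, -3.063, -0.048]
wrist_force: [0.1, -0.0, -1.1]
finger_gap: 88.0
```

```bash
python3 - <<'E'
from h import *
f,K,W=cam("wrist");np.savez("w10.npz",f=f,K=K,W=W)
tapes(f,K,W,64);print();o=tapes(f,K,W,12)
plan((586.5,-331.5,60),73.8,-1,vmax=14)
E
```

```text
tape (464.7,-187.0) yaw -13.5 size 98.2x63.2

tape (464.6,-176.0) yaw -13.5 size 121.9x78.4
t 28.95 at [ 520.8 -240.2  114.8] jaw 76.6 tilt 3.7 zax [-3.01  2.15] F [-0.1 -0.2 -0.5] gap 87.8 j7 1.8
[[-1,[-0.0098,-0.0083,0.0053],0.31],[-1,[-0.0098,-0.0083,0.0053],0.31],[-1,[-0.0099,-0.0082,0.0053],0.31],[-1,[-0.0099,-0.0082,0.0053],0.31],[-1,[-0.01,-0.0081,0.0053],0.31]]
[[-1,[-0.01,-0.0081,0.0053],0.31],[-1,[-0.0101,-0.008,0.0053],0.31],[-1,[-0.0101,-0.0079,0.0053],0.31],[-1,[-0.0101,-0.0079,0.0053],0.31]]
```

>>> step_arm(moves=[[-1,[-0.01,-0.0085,0.002],0.3],[-1,[-0.01,-0.0085,0.003],0.3],[-1,[-0.01,-0.0085,0.003],0.3],[-1,[-0.01,-0.0085,0.003],0.3],[-1,[-0.01,-0.0085,0.003],0.3]])

```text
clock: 29.37
tool_pos: [557.3, -288.6, 95.9]
eef_rot: [-0.393, -3.056, -0.053]
wrist_force: [-0.1, -0.5, 0.2]
finger_gap: 87.4
```

>>> step_arm(moves=[[-1,[-0.01,-0.0085,0.003],0.3],[-1,[-0.01,-0.0085,0.003],0.3],[-1,[-0.01,-0.0085,0.003],0.3],[-1,[-0.008,-0.006,0.003],0.3],[-1,[0,0,0],0]])

```text
clock: 29.78
tool_pos: [585.8, -329.6, 77.3]
eef_rot: [-0.426, -3.047, -0.054]
wrist_force: [-0.5, 0.5, -0.3]
finger_gap: 87.8
```

```bash
python3 - <<'E'
from h import *
f,K,W=cam("wrist")
o=tapes(f,K,W,12)
plan((586.3,-331.7,40),73.8,-1,vmax=14)
E
```

```text
tape (573.4,-328.9) yaw -16.5 size 69.0x62.9 CUT
tape (505.6,-479.5) yaw 81.5 size 93.6x65.8
tape (496.0,-170.8) yaw 74.6 size 101.0x43.2 CUT
t 29.83 at [ 585.3 -328.8   77.5] jaw 74.1 tilt 4.23 zax [-3.38  2.54] F [-0.4 -0.6 -0.8] gap 87.6 j7 1.86
[[-1,[-0.0014,-0.0012,0.0124],0.08],[-1,[-0.0014,-0.0012,0.0124],0.08],[-1,[-0.0014,-0.0012,0.0124],0.08]]
```

>>> step_arm(moves=[[-1,[-0.002,-0.002,0.012],0],[-1,[-0.002,-0.002,0.013],0],[-1,[-0.002,-0.002,0.013],0],[-1,[0,0,0.01],0],[-1,[0,0,0],0]])

```text
clock: 30.25
tool_pos: [585.7, -331.3, 24.0]
eef_rot: [-0.422, -3.046, -0.058]
wrist_force: [-0.3, 0.9, 0.0]
finger_gap: 87.8
```

```bash
python3 - <<'E'
from h import *
plan((586.8,-332,4.5),73.6,-1,vmax=14)
E
```

```text
t 30.25 at [ 585.7 -331.3   24. ] jaw 74.2 tilt 4.36 zax [-3.44  2.67] F [-0.3  0.9  0. ] gap 87.8 j7 1.88
[[-1,[-0.0013,-0.0005,0.0097],0.29],[-1,[-0.0013,-0.0005,0.0097],0.29]]
```

>>> step_arm(moves=[[-1,[-0.002,-0.001,0.009],0.4],[-1,[0,0,0.009],0],[-1,[0,0,0],0],[1,[0,0,0],0],[1,[0,0,0],0]])

```text
clock: 30.67
tool_pos: [585.3, -331.2, 2.5]
eef_rot: [-0.433, -3.042, -0.059]
wrist_force: [-0.6, -0.4, -1.2]
finger_gap: 77.9
```

>>> step_arm(moves=[[1,[0,0,0],0],[1,[0,0,0],0],[1,[0,0,0],0],[1,[0,0,0],0]])

```text
clock: 31.0
tool_pos: [586.3, -331.6, 4.0]
eef_rot: [-0.433, -3.044, -0.058]
wrist_force: [0.1, -1.3, -0.1]
finger_gap: 63.7
```

>>> step_arm(moves=[[1,[0,0,-0.012],0],[1,[0,0,-0.02],0],[1,[0,0,-0.02],0],[1,[0,0,-0.02],0],[1,[0,0,-0.022],0]])

```text
clock: 31.42
tool_pos: [589.0, -334.1, 99.2]
eef_rot: [-0.431, -3.035, -0.063]
wrist_force: [0.4, 0.4, -0.1]
finger_gap: 63.8
```

>>> step_arm(moves=[[1,[0,0,0],0],[1,[0,0,0],0]])

```text
clock: 31.58
tool_pos: [592.2, -336.2, 106.4]
eef_rot: [-0.433, -3.045, -0.058]
wrist_force: [-0.3, 0.0, -0.9]
finger_gap: 64.0
```

```bash
python3 - <<'E'
from h import *
held(4.5)
plan((465,-187,100),76.5,1,vmax=14)
E
```

```text
held rows [159, 159, 159, 159, 159, 159, 159, 159, 159, 159, 159, 159, 159, 159, 159] dx -1.1
t 31.63 at [ 592.6 -336.5  106.7] jaw 73.7 tilt 4.28 zax [-3.36  2.65] F [ 0.2 -0.8  1. ] gap 63.9 j7 1.86
[[1,[0.0109,0.0072,0.0014],-0.18],[1,[0.0109,0.0072,0.0014],-0.18],[1,[0.0108,0.0072,0.0014],-0.18],[1,[0.0108,0.0073,0.0014],-0.18],[1,[0.0108,0.0073,0.0014],-0.18]]
[[1,[0.0108,0.0073,0.0014],-0.18],[1,[0.0107,0.0074,0.0014],-0.18],[1,[0.0107,0.0074,0.0014],-0.18],[1,[0.0107,0.0074,0.0014],-0.18],[1,[0.0107,0.0075,0.0014],-0.18]]
[[1,[0.0107,0.0075,0.0014],-0.18],[1,[0.0106,0.0076,0.0014],-0.18],[1,[0.0106,0.0076,0.0014],-0.18],[1,[0.0106,0.0076,0.0014],-0.18],[1,[0.0106,0.0077,0.0014],-0.18]]
```

>>> step_arm(moves=[[1,[0.011,0.007,0],-0.2],[1,[0.011,0.007,0],-0.2],[1,[0.011,0.007,0],-0.2],[1,[0.011,0.007,0],-0.2],[1,[0.011,0.007,0],-0.2]])

```text
clock: 32.05
tool_pos: [546.3, -287.3, 107.5]
eef_rot: [-0.408, -3.045, -0.058]
wrist_force: [-0.8, 0.4, -0.6]
finger_gap: 63.7
```

>>> step_arm(moves=[[1,[0.011,0.0075,0],-0.2],[1,[0.011,0.0075,0],-0.2],[1,[0.011,0.0075,0],-0.2],[1,[0.011,0.0075,0],-0.2],[1,[0.011,0.0075,0],-0.2]])

```text
clock: 32.47
tool_pos: [496.7, -232.9, 107.8]
eef_rot: [-0.38, -3.04, -0.062]
wrist_force: [0.1, -0.2, -0.9]
finger_gap: 63.8
```

>>> step_arm(moves=[[1,[0.011,0.0075,0],-0.2],[1,[0.011,0.0075,0],-0.2],[1,[0.009,0.006,0],-0.2],[1,[0,0,0],0],[1,[0,0,0],0]])

```text
clock: 32.88
tool_pos: [465.7, -200.3, 107.6]
eef_rot: [-0.358, -3.034, -0.066]
wrist_force: [0.0, 0.1, -0.5]
finger_gap: 64.1
```

```bash
python3 - <<'E'
from h import *
plan((462.3,-183.2,80),76.4,1,vmax=13)
E
```

```text
t 32.88 at [ 465.7 -200.3  107.6] jaw 76.4 tilt 5.5 zax [-4.58  3.03] F [ 0.   0.1 -0.5] gap 64.1 j7 1.76
[[1,[0.0016,0.005,0.0096],0.01],[1,[0.0016,0.005,0.0096],0.01],[1,[0.0016,0.005,0.0096],0.01]]
```

>>> step_arm(moves=[[1,[0.002,0.006,0.008],0],[1,[0.002,0.006,0.008],0],[1,[0.001,0.004,0.008],0],[1,[0,0,0],0],[1,[0,0,0],0]])

```text
clock: 33.3
tool_pos: [463.5, -181.7, 81.2]
eef_rot: [-0.36, -3.034, -0.065]
wrist_force: [0.6, -1.1, -0.5]
finger_gap: 64.1
```

```bash
python3 - <<'E'
from h import *
plan((462.3,-183.2,73),76.4,1,vmax=13)
E
```

```text
t 33.3 at [ 463.5 -181.7   81.2] jaw 76.4 tilt 5.49 zax [-4.59  3.  ] F [ 0.6 -1.1 -0.5] gap 64.1 j7 1.74
[[1,[0.0001,-0.002,0.0082],-0.02]]
```

>>> step_arm(moves=[[1,[0,-0.002,0.005],0],[1,[0,0,0.003],0],[1,[0,0,0],0],[1,[0,0,0],0]])

```text
clock: 33.63
tool_pos: [462.6, -184.0, 71.9]
eef_rot: [-0.361, -3.033, -0.064]
wrist_force: [-0.0, 0.2, -0.2]
finger_gap: 64.0
```

```bash
python3 - <<'E'
from h import *
plan((462.3,-183.2,68.5),76.4,1,vmax=13)
E
```

```text
t 33.63 at [ 462.6 -184.    71.9] jaw 76.4 tilt 5.49 zax [-4.61  2.97] F [-0.   0.2 -0.2] gap 64.0 j7 1.75
[[1,[0.0001,0.0006,0.0034],-0.04]]
```

>>> step_arm(moves=[[1,[0,0.0006,0.002],0],[1,[0,0,0.0015],0],[1,[0,0,0],0]])

```text
clock: 33.88
tool_pos: [462.7, -183.8, 68.4]
eef_rot: [-0.362, -3.034, -0.064]
wrist_force: [-0.3, 0.1, 0.4]
finger_gap: 64.0
```

>>> step_arm(moves=[[-1,[0,0,0],0],[-1,[0,0,0],0],[-1,[0,0,0],0],[-1,[0,0,0],0]])

```text
clock: 34.22
tool_pos: [463.2, -184.0, 68.9]
eef_rot: [-0.362, -3.035, -0.064]
wrist_force: [0.8, -0.3, -0.5]
finger_gap: 86.1
```

>>> step_arm(moves=[[-1,[0,0,-0.015],0],[-1,[0,0,-0.02],0],[-1,[-0.01,0,-0.02],0],[-1,[-0.012,0.002,-0.005],0],[-1,[-0.012,0.002,0],0]])

```text
clock: 34.63
tool_pos: [499.4, -191.2, 127.9]
eef_rot: [-0.364, -3.031, -0.065]
wrist_force: [1.0, 0.3, -0.7]
finger_gap: 87.9
```

>>> step_arm(moves=[[-1,[-0.008,0,0],0],[-1,[0,0,0],0],[-1,[0,0,0],0]])

```text
clock: 34.88
tool_pos: [510.1, -193.2, 127.8]
eef_rot: [-0.363, -3.034, -0.064]
wrist_force: [-1.1, 0.2, 0.0]
finger_gap: 87.9
```

```bash
python3 - <<'E'
from h import *
f,K,W=cam("wrist");np.savez("w11.npz",f=f,K=K,W=W);print(W[:3,3].round(),W[:3,2].round(3))
o=tapes(f,K,W,76)
plan((503.5,203,130),3,1)
g,_,_=cam("scene"); np.savez("s11.npz",f=g);g=cv2.resize(g[190:290,220:320],None,fx=4,fy=4,interpolation=cv2.INTER_CUBIC)
cv2.imwrite("pics/w11.png",np.hstack([cv2.resize(f[0:250,200:440],(384,400),interpolation=cv2.INTER_CUBIC),g]))
E
```

```text
[ 459. -187.  294.] [ 0.156 -0.006 -0.988]
tape (464.7,-186.0) yaw -13.9 size 97.8x62.8
t 34.93 at [ 509.9 -193.2  127.7] jaw 76.3 tilt 5.47 zax [-4.58  2.97] F [-0.3 -0.4  0.3] gap 88.0 j7 1.72
[[1,[0.009,0.0348,0.0017],6.66],[1,[0.013,0.0336,0.0017],6.66],[1,[0.0168,0.0318,0.0017],6.66],[1,[0.0204,0.0297,0.0017],6.66],[1,[0.0237,0.0271,0.0017],6.66]]
[[1,[0.0266,0.0242,0.0017],6.66],[1,[0.0293,0.0209,0.0017],6.66],[1,[0.0315,0.0174,0.0017],6.66],[1,[0.0333,0.0136,0.0017],6.66],[1,[0.0347,0.0097,0.0017],6.66]]
[[1,[0.0355,0.0056,0.0017],6.66]]
```

View pics/w11.png

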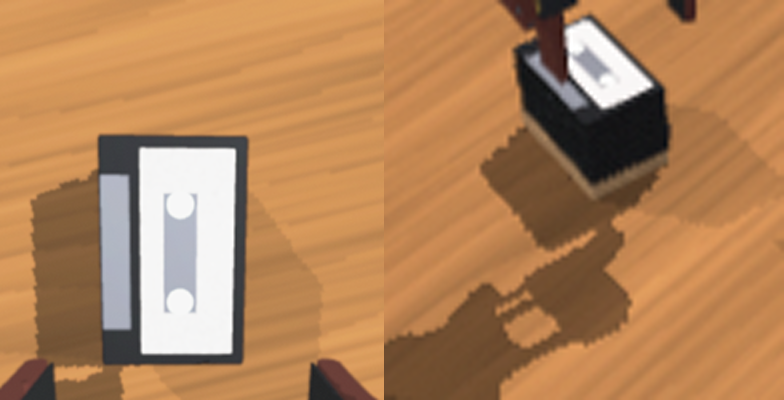

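```bash
python3 - <<'E'
from h import *
plan((504,190,128),3,1,vmax=25)
E
```

```text
t 34.98 at [ 509.5 -193.2  127.6] jaw 76.3 tilt 5.49 zax [-4.6   2.98] F [-0.3 -0.7 -1.2] gap 87.9 j7 1.72
[[1,[0.0059,0.0232,0.0012],4.58],[1,[0.0078,0.0226,0.0012],4.58],[1,[0.0095,0.0219,0.0012],4.58],[1,[0.0113,0.0211,0.0012],4.58],[1,[0.0129,0.0201,0.0012],4.58]]
[[1,[0.0145,0.019,0.0012],4.58],[1,[0.016,0.0178,0.0012],4.58],[1,[0.0173,0.0165,0.0012],4.58],[1,[0.0186,0.0151,0.0012],4.58],[1,[0.0197,0.0135,0.0012],4.58]]
[[1,[0.0207,0.0119,0.0012],4.58],[1,[0.0216,0.0102,0.0012],4.58],[1,[0.0224,0.0085,0.0012],4.58],[1,[0.023,0.0066,0.0012],4.58],[1,[0.0234,0.0048,0.0012],4.58]]
[[1,[0.0237,0.0029,0.0012],4.58]]
```

>>> step_arm(moves=[[1,[0.006,0.023,0],4.6],[1,[0.008,0.0225,0],4.6],[1,[0.0095,0.022,0],4.6],[1,[0.0115,0.021,0],4.6],[1,[0.013,0.02,0],4.6]])

```text
clock: 35.4
tool_pos: [503.1, -77.6, 132.2]
eef_rot: [-1.0, -2.875, -0.03]
wrist_force: [0.4, 0.0, 0.5]
finger_gap: 58.1
```

>>> step_arm(moves=[[1,[0.0145,0.019,0],4.6],[1,[0.016,0.018,0],4.6],[1,[0.0175,0.0165,0],4.6],[1,[0.0185,0.015,0],4.6],[1,[0.0195,0.0135,0],4.6]])

```text
clock: 35.82
tool_pos: [501.3, 46.2, 136.9]
eef_rot: [-1.581, -2.594, 0.006]
wrist_force: [1.1, 0.7, -0.3]
finger_gap: 24.4
```

>>> step_arm(moves=[[1,[0.0205,0.012,0],4.5],[1,[0.0215,0.01,0],4.5],[1,[0.0225,0.0085,0],4.5],[1,[0.01,0.003,0],4.5],[1,[0,0,0],0]])

```text
clock: 36.23
tool_pos: [500.6, 136.4, 139.5]
eef_rot: [-1.981, -2.3, 0.036]
wrist_force: [0.7, 0.3, -0.1]
finger_gap: 0.3
```

```bash
python3 - <<'E'
from h import *
plan((504.5,201,95),3,1,vmax=15)
E
```

```text
t 36.23 at [500.6 136.4 139.5] jaw 8.7 tilt 6.24 zax [-5.5   2.93] F [ 0.7  0.3 -0.1] gap 0.3 j7 0.04
[[1,[0.0101,0.0029,0.0079],0.95],[1,[0.0101,0.0027,0.0079],0.95],[1,[0.0102,0.0026,0.0079],0.95],[1,[0.0102,0.0024,0.0079],0.95],[1,[0.0102,0.0022,0.0079],0.95]]
[[1,[0.0103,0.0021,0.0079],0.95]]
```

>>> step_arm(moves=[[1,[0.01,0.003,0.007],1],[1,[0.01,0.003,0.007],1],[1,[0.01,0.0025,0.008],1],[1,[0.01,0.0025,0.008],1],[1,[0.01,0.002,0.008],1]])

```text
clock: 36.65
tool_pos: [502.9, 184.7, 102.8]
eef_rot: [-2.08, -2.214, 0.045]
wrist_force: [0.0, 0.1, -0.2]
finger_gap: 0.5
```

>>> step_arm(moves=[[1,[0.008,0.002,0.005],0.5],[1,[0,0,0],0],[1,[0,0,0],0]])

```text
clock: 36.9
tool_pos: [502.4, 194.3, 95.4]
eef_rot: [-2.086, -2.206, 0.052]
wrist_force: [0.0, -0.1, -0.7]
finger_gap: 0.5
```

```bash
python3 - <<'E'
from h import *
plan((504.5,201,78),3,1,vmax=15)
E
```

```text
t 36.9 at [502.4 194.3  95.4] jaw 3.3 tilt 6.34 zax [-5.71  2.73] F [ 0.  -0.1 -0.7] gap 0.5 j7 -0.11
[[1,[0.0028,0.0021,0.0087],0.17],[1,[0.0028,0.0021,0.0087],0.17]]
```

>>> step_arm(moves=[[1,[0.004,0.002,0.004],0],[1,[0.003,0.002,0.006],0],[1,[0,0,0.005],0],[1,[0,0,0],0],[1,[0,0,0],0]])

```text
clock: 37.32
tool_pos: [505.6, 201.2, 79.5]
eef_rot: [-2.088, -2.205, 0.051]
wrist_force: [-0.4, -0.2, 0.2]
finger_gap: 0.4
```

```bash
python3 - <<'E'
from h import *
plan((504.5,201,61),3,1,vmax=40)
E
```

```text
t 37.32 at [505.6 201.2  79.5] jaw 3.3 tilt 6.27 zax [-5.64  2.72] F [-0.4 -0.2  0.2] gap 0.4 j7 -0.11
[[1,[-0.0011,0.0007,0.0185],0.28]]
```

>>> step_arm(moves=[[1,[0,0.0005,0.006],0],[1,[0,0.0005,0.006],0],[1,[0,0,0.004],0],[1,[0,0,0.002],0]])

```text
clock: 37.65
tool_pos: [506.3, 201.6, 62.4]
eef_rot: [-2.09, -2.204, 0.047]
wrist_force: [-6.9, -3.7, 34.0]
finger_gap: 0.5
```

>>> step_arm(moves=[[1,[0,0,0.0015],0],[1,[0,0,0.001],0]])

```text
clock: 37.82
tool_pos: [506.3, 201.5, 62.8]
eef_rot: [-2.089, -2.202, 0.046]
wrist_force: [-3.5, -1.7, 11.9]
finger_gap: 0.4
```

>>> step_arm(moves=[[1,[0,0,-0.015],0],[1,[0,0,-0.03],0],[1,[-0.02,0,-0.03],0],[1,[-0.03,0,-0.02],0],[1,[-0.03,0,0],0]])

```text
clock: 38.23
tool_pos: [518.2, 122.1, 154.1]
eef_rot: [-2.073, -2.213, 0.049]
wrist_force: [1.0, -0.2, -0.2]
finger_gap: 0.6
```

>>> step_arm(moves=[[1,[-0.03,0,0],0],[1,[-0.02,0,0],0],[1,[0,0,0],0],[1,[0,0,0],0]])

```text
clock: 38.57
tool_pos: [522.4, 63.7, 152.2]
eef_rot: [-2.084, -2.206, 0.045]
wrist_force: [0.5, 0.2, 0.1]
finger_gap: 0.6
```

```bash
python3 - <<'E'
from h import *
plan((504.5,60,150),3,1)
g,_,_=cam("scene"); f,_,_=cam("top")
r=lambda a,s:cv2.resize(a,s,interpolation=cv2.INTER_CUBIC)
a=r(g[115:180,340:425],(400,306)); b=r(g[200:250,245:305],(366,306)); c=r(f[120:212,130:255],(400,294)); d=r(f[190:250,320:395],(366,294))
cv2.imwrite("pics/end.png",np.vstack([np.hstack([a,b]),np.hstack([c,d])]))
E
```

```text
t 38.57 at [522.4  63.7 152.2] jaw 3.4 tilt 6.3 zax [-5.57  2.93] F [0.5 0.2 0.1] gap 0.6 j7 0.09
[[1,[-0.0028,-0.0178,0.0037],0.41]]
```

View pics/end.png

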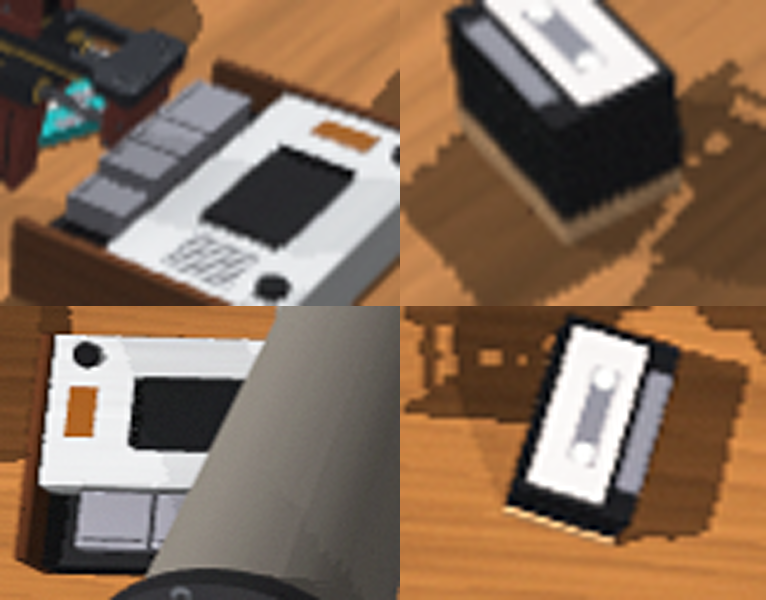

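```bash
python3 - <<'E'
from plant import *
print(finish_job(), state()["clock"])
E
```

```text
the job is handed in; nothing more can be done
the job is handed in; nothing more can be done
```

The job is handed in at about 39 s of robot time, with every step done in the order asked. `finish_job()` gives no verdict.

**What I did**
- I pressed the wind key fully down (fingertip at 62.1 mm, 34 N).
- About three seconds later I pressed the stop key down (62.1 mm, 29 N).
- Only then did I take the cassette out of the bay. It and the four loose cassettes I found are now one pile of five on the stand. One loose cassette had been knocked aside by about 37 mm, so I found it again before picking it up.
- I pressed the radio key last (62.4 mm, 34 N). I left the tin and the green and turquoise cassettes alone.

**Last checks**
- **Keys:** the last pictures show the bay empty, the radio key visibly lower and the other three level and up. I never clearly saw the wind key down or the play key pop up. I inferred both from how far the key travelled and the force.
- **Pile:** it looks square and flush with the stand. The cassettes' measured centres agree to about 2–3 mm, and all sit about 1–3 mm farther from the robot than my estimate of the stand's centre. The last two measured about 2 mm further right than the first three, though the finger positions at release suggest that is mostly camera bias. I did not correct it.
- **Tool tilt:** the gripper drifted to about 6° off vertical over the run. It did not visibly affect the pile or the key presses.
- **At hand-in:** the gripper was shut, clear of everything, with no contact force.

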